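Set up V-stands by height for a sloping pipe

ROBOT

A 6-joint arm with a two-finger parallel gripper is mounted at the origin on a cart in front of the work surface, level with it; the furniture and walls round the work are solid. World frame = base frame: x ahead of the robot, y to its left, z up, the work surface at z = 0. Lengths are in mm, angles in rad, forces in N, time in s.
With the tool pointing down it reaches from about 350 to 975 mm from the base axis. Payload 7.1 kg.
Tool frame: the origin (TCP) lies midway between the tips of the shut fingers; the grasp point (between the pads) lies ctrl.grip_point_offset behind it (ctrl.grip_point_offset is the distance from the TCP to the grasp point, in mm); z points along the fingers, y is the line along which they close (so a half turn about z gives the same grasp; the last joint's range is limited). The gripper opens to 88 mm and grips with 3 to 60 N. Pads are 20 mm wide; open, the fingers measure 115 mm over their backs; the gripper's body (75 mm by 178 mm) begins 61 mm behind the grasp point.
Start: joints at [1.279, 0.423, 1.63, -0, 1.089, -0.019], TCP at [168.361, 601.88, 222.675] pointing down, gripper open.
Joint ranges: [-3, 3], [-0.9, 2.11], [0.09, 2.58], [-1.31, 4.45], [0.11, 2.69], [-2.54, 2.54]. Speed limits (rad/s): [2.39, 2.39, 3.01, 3.14, 3.14, 3.14].

INTERFACE

Orientations are given as a rotation vector (axis times angle).
In Python, from workcell import ctrl gives the robot as it stands.
- The arm moves only by the tool apply_moves, never from a script. Its argument "targets" is a list of rows, each an object of numbers: "tx", "ty", "tz": the shift along the world's x, y, z in m; "spin": the turn about the world's z in degrees. In form: [{"tx": .., "ty": .., "tz": .., "spin": ..}, ...]. A call has exactly 8 rows; each row is the pose to reach, as a shift and turn from the pose commanded when the call began; what a row does not reach only later rows make up. A row lasts 1/10 s, in which the tool goes at most 50 mm and 8.59 degrees, less where a joint would pass 70% of its speed; a pose out of reach is approached as far as the arm can. A call with a gripper value outside its range is refused whole. "gripper" is the closure, from -1 (fully open) to 1 (shut), set as the call begins (left out, the last holds). The fingers move at their own pace and stop on an object; the grip force is fixed at half the most. Time passes only in rows, so rows that repeat a pose let the fingers close, or fill a call up. It gives the time, the measured TCP pose, the force, the opening and the grip force at its end, in the units of the state.
- ctrl.get_obs(): the state, without advancing time (a new reading comes with each control period).
- ctrl.get_image(name): name is "scene" or "top" or "wrist"; returns the picture (480x640x3 uint8, red, green, blue); there is no depth.
- ctrl.get_calibration(name): a dict with "fov_y" (degrees; the focal length in pixels is half the picture's height over the tangent of half this angle, whatever the lens; pixels are square), "cx", "cy" (the principal point, pixels), "rvec" (rotation vector, rad) and "tvec" (3), from world to camera coordinates, as OpenCV has them. Camera axes: x right, y down, z forward; pixel columns grow to the right and rows downward; lengths in mm; the calibration is good to about 2 mm. A picture is of the moment at which its call begins: read the wrist's pose just before it. get_calibration takes no time and is no camera call; for the wrist camera it gives the pose at the moment of the call.
- ctrl.close_job(): hands the job in; it is judged then, once.
Trained networks look in the newest picture that a camera, given by its name, has taken for a name from the list of things; names that differ only in an ending like _2 or _b are one class to them, and where a whole thing is asked for, a point or a joint stands for the part that bears it (a point fixed in the world has none). Each returns a list of dicts, best first, with "score" (0 to 1); they miss things now and then, are a little off and sometimes report something else, mostly with a low value. They report only what shows in the picture. A call takes as long as a camera call. They do not tell look-alikes from the thing itself.
- ctrl.outline_of(name, camera): "pixels" (480x640 bool, what is visible of it) and "box" ([left, top, right, bottom] in pixels, round what is visible of it).
- ctrl.pinpoint(name, camera): "uv" ([column, row] in pixels: a listed point, or the origin of a listed thing).
The state is a dict: "t": time; "qpos": joint angles; "qvel": joint speeds; "joint_torque": joint torques, N m; "ee_pos": TCP position; "orientation": TCP orientation; "ft_force": force on the tool from outside, world axes, zero at the start; "moment": the same for the moment, N m; "width": finger opening in mm; "grasp_force": force on a finger pad.
Only numpy, scipy, OpenCV 4.12 (cv2) and the standard library are available. Lean on these libraries where they do the work, as an engineer would, in place of code of your own. Each camera call takes 0.05 s, during which the arm holds its last target. There are 200 camera calls.

TASK

Set up the fixture plate for tacking a pipe at a slope: stand the four V-stands upright in the four locating cups in order of height, the shortest in the cup next to the red stop and the tallest at the far end, with all vees running along the row. Then lay the pipe in the vees along the row, so that it slopes down to the stop with its low end just up against the stop's face, and let go.

Things in the scene. Friction and masses are not known exactly. Their poses are not given: they have to be found in the camera images.
- stand_yellow: Shortest of four loose V-stands, 56 mm tall: yellow round foot (44 mm across, 8 thick), 22 mm stem, bright head block 44 mm wide (along x), 22 long (y), 26 high, with a 90 degree vee 16 mm deep in its top running along y (both ways alike). Grip the head across its 44 mm. Origin: centre of the underside, z up. At the start it stands on the bench, y within 0.25 rad of the world's.
- stand_green: Second shortest of four loose V-stands, 72 mm tall: green round foot (44 mm across, 8 thick), 22 mm stem, bright head block 44 mm wide (along x), 22 long (y), 26 high, with a 90 degree vee 16 mm deep in its top running along y (both ways alike). Grip the head across its 44 mm. Origin: centre of the underside, z up. At the start it stands on the bench, y within 0.25 rad of the world's.
- stand_blue: Second tallest of four loose V-stands, 88 mm tall: blue round foot (44 mm across, 8 thick), 22 mm stem, bright head block 44 mm wide (along x), 22 long (y), 26 high, with a 90 degree vee 16 mm deep in its top running along y (both ways alike). Grip the head across its 44 mm. Origin: centre of the underside, z up. At the start it stands on the bench, y within 0.25 rad of the world's.
- stand_red: Tallest of four loose V-stands, 104 mm tall: red round foot (44 mm across, 8 thick), 22 mm stem, bright head block 44 mm wide (along x), 22 long (y), 26 high, with a 90 degree vee 16 mm deep in its top running along y (both ways alike). Grip the head across its 44 mm. Origin: centre of the underside, z up. At the start it stands on the bench, y within 0.25 rad of the world's.
- pipe: Bare steel pipe, 34 mm outside diameter, 320 mm long, about 0.4 kg, at the start lying on the bench at the left, pointing roughly away from the robot. Origin: its middle, on its axis; its y axis runs along the pipe; both ends are alike. It can roll. Grip it at its middle.
- cup_a: Shallow round steel locating cup (an end of the row); a, b, c, d stand in line 80 mm apart, fixed on a dark plate 8 mm thick. 69 mm outside, 58 inside, rim 10 mm above the plate. Origin: centre of its underside, on the plate's top; the inner floor is 4 mm above it. x across the row, y along it from a to d.
- cup_b: Shallow round steel locating cup (next to cup a); a, b, c, d stand in line 80 mm apart, fixed on a dark plate 8 mm thick. 69 mm outside, 58 inside, rim 10 mm above the plate. Origin: centre of its underside, on the plate's top; the inner floor is 4 mm above it. x across the row, y along it from a to d.
- cup_c: Shallow round steel locating cup (next to cup d); a, b, c, d stand in line 80 mm apart, fixed on a dark plate 8 mm thick. 69 mm outside, 58 inside, rim 10 mm above the plate. Origin: centre of its underside, on the plate's top; the inner floor is 4 mm above it. x across the row, y along it from a to d.
- cup_d: Shallow round steel locating cup (the other end); a, b, c, d stand in line 80 mm apart, fixed on a dark plate 8 mm thick. 69 mm outside, 58 inside, rim 10 mm above the plate. Origin: centre of its underside, on the plate's top; the inner floor is 4 mm above it. x across the row, y along it from a to d.
- stop: Red stop at one end of the plate, beside cup a or cup d (it changes), 56 mm beyond that cup's centre: upright 16 mm thick along the row, 44 wide, 92 high, with ground steel faces, on a foot 20 mm along the row by 104. Origin: centre of its underside, on the plate's top, in line with the cups; x across the row, y along it as the cups' y.
Things that resemble listed ones, but are neither listed nor needed, are in the scene too. Leave any orange or turquoise look-alike of the stand_green alone. Leave any turquoise look-alike of the stand_red alone.

How it is judged:
By the outcome, as a careful person would: the job done as asked, in the order asked, and still so for the second after the job is handed in, with the robot touching nothing.
It also fails if it takes over 112 s, if anything falls off the work surface, if the arm or the gripper's body presses on something with over 40 N, if the wrist force passes 120 N, or if a joint passes its speed limit or range.

## Working session

There is one attempt and no reset: what is moved stays moved. The work goes in short steps, Python scripts to look and compute and a tool call to move; the robot and the scene stay as the last step left them, time stands still between calls to the robot, and variables do not carry over. Pictures are saved under pics/ and viewed, at most 14 in all, crops included, and the job is handed in when it is done.

Besides the shell and the picture viewer there is one more tool, called after ">>>" as name([rows], argument=value, ...), one row to a line, values as JSON. apply_moves: Moves the arm, as the interface text tells. Its arguments: {"type":"object","properties":{"targets":{"type":"array"},"gripper":{"type":"number"}},"required":["targets"]}

```bash
mkdir -p pics; ls; cat > h.py <<'E'
import numpy as np, cv2
from workcell import ctrl
def cal(n):
    c=ctrl.get_calibration(n); f=240/np.tan(np.radians(c['fov_y'])/2)
    K=np.array([[f,0,c['cx']],[0,f,c['cy']],[0,0,1]]); R=cv2.Rodrigues(np.array(c['rvec'],float))[0]
    return K,R,np.array(c['tvec'],float),c
def proj(n,P,C=None):
    K,R,t,_=C or cal(n); q=(K@(R@np.atleast_2d(P).T+t[:,None])).T; return q[:,:2]/q[:,2:]
def ray(n,uv,C=None):
    K,R,t,_=C or cal(n); d=R.T@np.linalg.solve(K,[uv[0],uv[1],1]); return -R.T@t,d/np.linalg.norm(d)
def atz(n,uv,z,C=None):
    o,d=ray(n,uv,C); return o+d*(z-o[2])/d[2]
def tri(rs):
    A=sum(np.eye(3)-np.outer(d,d) for o,d in rs); b=sum((np.eye(3)-np.outer(d,d))@o for o,d in rs); X=np.linalg.solve(A,b)
    return X,[np.linalg.norm(np.cross(X-o,d)) for o,d in rs]
def save(n,fn,img): cv2.imwrite('pics/'+fn,img[...,::-1])
E
python3 - <<'E'
from h import *
np.set_printoptions(precision=1,suppress=True)
o=ctrl.get_obs(); print(o, ctrl.grip_point_offset)
for n in ['scene','top','wrist']:
    im=ctrl.get_image(n); save(n,n+'0.png',im); c=cal(n); print(n,c[3],-c[1].T@c[2])
    if n!='wrist':
        for k in ['stand_yellow','stand_green','stand_blue','stand_red','pipe','cup_a','cup_b','cup_c','cup_d','stop']:
            print(k,[(round(r['score'],2),np.round(r['uv'],1).tolist(),atz(n,r['uv'],8 if k[0]in'cs' and k[:3]!='sta' else 0)[:2].round(0).tolist()) for r in ctrl.pinpoint(k,n)])
E
```

```text
pics
{'t': 0.0, 'qpos': array([ 1.3,  0.4,  1.6,  0. ,  1.1, -0. ]), 'qvel': array([ 0.,  0., -0.,  0., -0., -0.]), 'joint_torque': array([ -0. , -54.5, -27.4,   0.1,   0. ,  -0. ]), 'ee_pos': array([168.2, 601.4, 221.9]), 'orientation': array([-0.4, -3.1,  0. ]), 'ft_force': array([-0.3,  0.6,  0.3]), 'moment': array([-0.,  0., -0.]), 'grasp_force': 0.0, 'width': 87.68938424919597} 18.700000000000003
scene {'fov_y': 44.05826022616731, 'cx': 312.0494995695787, 'cy': 236.22904330943686, 'rvec': array([ 2.1, -0.8,  0.4]), 'tvec': array([-309.9,  277.2, 1045.1])} [-255.9 -695.1  846.5]
stand_yellow [(0.62, [292.2, 271.1], [427.0, 58.0])]
stand_green [(0.89, [235.1, 227.8], [438.0, 275.0]), (0.69, [175.7, 226.3], [337.0, 380.0]), (0.68, [205.9, 244.0], [348.0, 271.0]), (0.68, [418.6, 271.3], [631.0, -138.0])]
stand_blue [(0.9, [266.3, 243.7], [452.0, 174.0])]
stand_red [(0.96, [334.4, 292.9], [443.0, -58.0]), (0.9, [448.4, 297.9], [606.0, -235.0])]
pipe [(0.63, [233.8, 182.8], [567.0, 444.0]), (0.49, [377.8, 236.5], [664.0, 11.0])]
cup_a [(0.98, [399.0, 256.8], [631.0, -80.0]), (0.83, [3
[... 1506 characters left out ...]
383.8, 190.1], [649.0, -76.0]), (0.8, [324.6, 184.1], [666.0, 76.0]), (0.8, [292.3, 183.4], [669.0, 159.0]), (0.77, [356.5, 190.7], [648.0, -6.0])]
cup_c [(0.9, [383.8, 190.1], [649.0, -76.0]), (0.8, [324.6, 184.1], [666.0, 76.0]), (0.8, [292.3, 183.4], [669.0, 159.0]), (0.77, [356.5, 190.7], [648.0, -6.0])]
cup_d [(0.9, [383.8, 190.1], [649.0, -76.0]), (0.8, [324.6, 184.1], [666.0, 76.0]), (0.8, [292.3, 183.4], [669.0, 159.0]), (0.77, [356.5, 190.7], [648.0, -6.0])]
stop [(0.59, [407.3, 194.9], [636.0, -136.0])]
wrist {'fov_y': 59.32853054631197, 'cx': 321.1643659731568, 'cy': 232.95561129790076, 'rvec': array([-2.3, -1.8, -0.2]), 'tvec': array([-624.8,  -31.2,  389.2])} [104.9 619.2 385.1]
```

View pics/scene0.png

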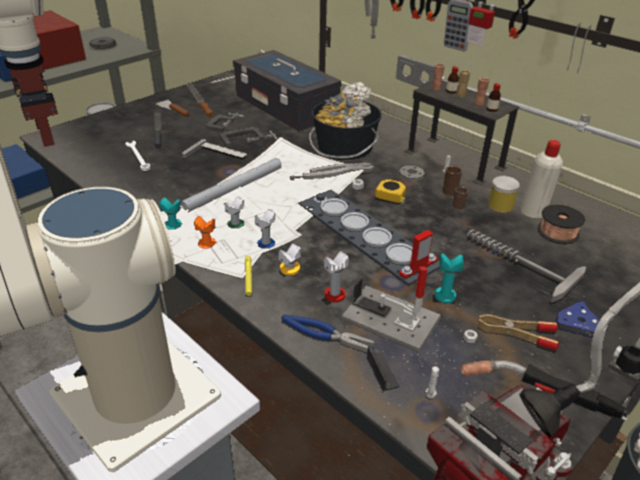

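View pics/top0.png

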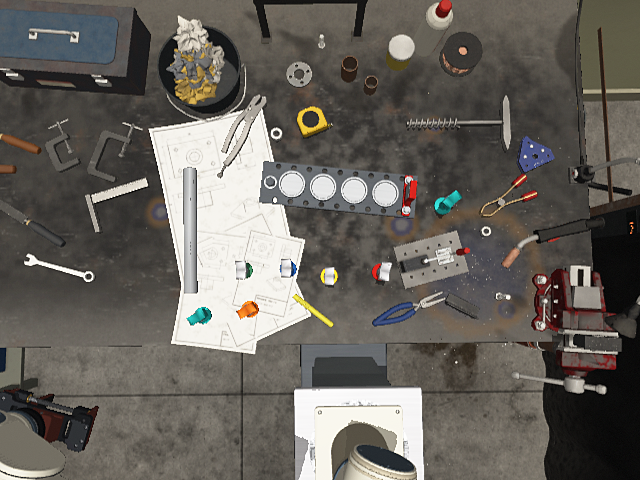

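The stop is at the right (top 408,195), beside the cup at top (384,190). The real stands, by foot colour in the top picture, are green (244,270), blue (288,268), yellow (330,276) and red (382,271). Look-alikes to leave alone are turquoise (200,315), orange (247,310) and tall turquoise (447,203). The pipe lies at (190,230).

```bash
python3 - <<'E'
from h import *
np.set_printoptions(precision=3,suppress=True)
o=ctrl.get_obs(); R=cv2.Rodrigues(o['orientation'])[0]; print(o['orientation'],R); 
K,Rc,t,_=cal('wrist'); print(R.T@(-Rc.T@t-o['ee_pos']), R.T@Rc.T)
im=ctrl.get_image('top'); c=im[150:350,160:480]; save('',"c1.png",cv2.resize(c,None,fx=2.5,fy=2.5,interpolation=cv2.INTER_CUBIC)[:600])
E
```

```text
[-0.427 -3.112 -0.   ] [[-0.963  0.269 -0.   ]
 [ 0.269  0.963  0.   ]
 [ 0.     0.    -1.   ]]
[  65.795   -0.371 -162.407] [[ 0.    -0.969 -0.246]
 [ 1.     0.     0.   ]
 [-0.    -0.246  0.969]]
```

View pics/c1.png

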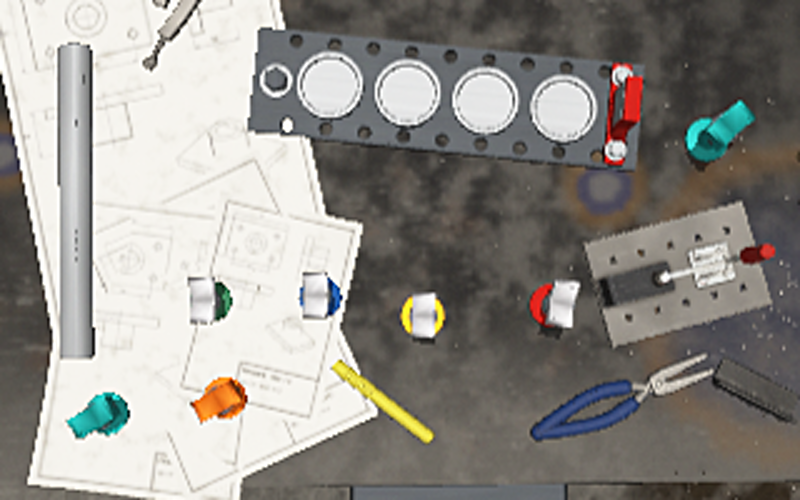

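The crop confirms the feet: green at (222,300), blue (320,297), yellow (423,315) and red (545,303). The cups and stop are at upper right. Next I'll survey with the wrist camera.

>>> apply_moves([
  {"tx":0.342,"ty":-0.452,"tz":0.077,"spin":-74.4},
  {"tx":0.342,"ty":-0.452,"tz":0.077,"spin":-74.4},
  {"tx":0.342,"ty":-0.452,"tz":0.077,"spin":-74.4},
  {"tx":0.342,"ty":-0.452,"tz":0.077,"spin":-74.4},
  {"tx":0.342,"ty":-0.452,"tz":0.077,"spin":-74.4},
  {"tx":0.342,"ty":-0.452,"tz":0.077,"spin":-74.4},
  {"tx":0.342,"ty":-0.452,"tz":0.077,"spin":-74.4},
  {"tx":0.342,"ty":-0.452,"tz":0.077,"spin":-74.4},
], gripper=-1)

```text
t: 2.0
ee_pos: [408.4, 284.1, 277.1]
orientation: [2.117, 2.321, 0.001]
ft_force: [0.5, 0.2, -0.1]
width: 87.8
grasp_force: 0.0
```

>>> apply_moves([
  {"tx":0.1,"ty":-0.134,"tz":0.023,"spin":-5.5},
  {"tx":0.1,"ty":-0.134,"tz":0.023,"spin":-5.5},
  {"tx":0.1,"ty":-0.134,"tz":0.023,"spin":-5.5},
  {"tx":0.1,"ty":-0.134,"tz":0.023,"spin":-5.5},
  {"tx":0.1,"ty":-0.134,"tz":0.023,"spin":-5.5},
  {"tx":0.1,"ty":-0.134,"tz":0.023,"spin":-5.5},
  {"tx":0.1,"ty":-0.134,"tz":0.023,"spin":-5.5},
  {"tx":0.1,"ty":-0.134,"tz":0.023,"spin":-5.5},
])

```text
t: 2.8
ee_pos: [506.7, 152.8, 299.3]
orientation: [-2.217, -2.225, 0.001]
ft_force: [0.4, 0.4, -0.6]
width: 87.7
grasp_force: 0.0
```

```bash
cat >> h.py <<'E'
import pickle
NAMES=['stand_yellow','stand_green','stand_blue','stand_red','pipe','cup_a','stop']
def yaw(o): 
    R=cv2.Rodrigues(np.array(o['orientation']))[0]; return np.degrees(np.arctan2(R[1,1],R[0,1]))
def look(tag,names=NAMES):
    o=ctrl.get_obs(); C=cal('wrist'); im=ctrl.get_image('wrist'); save('',tag+'.png',im)
    D={n:[(r['score'],np.array(r['uv'])) for r in ctrl.pinpoint(n,'wrist')] for n in names}
    M={n:[(r['score'],r['pixels']) for r in ctrl.outline_of(n,'wrist')] for n in names}
    pickle.dump((o,C,im,D,M),open(tag+'.pkl','wb')); return o,C,im,D,M
E
python3 - <<'E'
from h import *
np.set_printoptions(precision=1,suppress=True)
o,C,im,D,M=look('w1'); print(o['t'],o['ee_pos'],yaw(o))
for n in D:
    for s,uv in D[n]: print(n,round(s,2),uv,atz('',uv,12 if n[:3]=='cup' else 8 if n=='stop' else 17 if n=='pipe' else 0,C)[:2])
E
```

```text
2.8 [506.7 152.8 299.3] 0.2129281831939913
stand_yellow 0.78 [253.7 262.1] [430.7  67.3]
stand_green 0.85 [268.6  61.1] [453.6 283.5]
stand_green 0.75 [168.5  77.8] [349.7 267. ]
stand_blue 0.74 [264.2 169.3] [445.9 173.4]
cup_a 0.85 [441.6 319.1] [648.4   2.5]
cup_a 0.85 [456.9 254.5] [659.7  80.9]
cup_a 0.69 [469.8 184.2] [667.  159.6]
cup_a 0.61 [432.1 379.7] [642.8 -77.1]
```

View pics/w1.png

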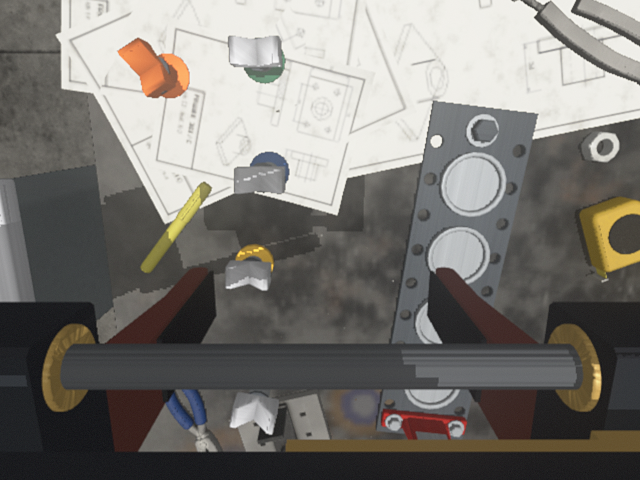

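>>> apply_moves([
  {"tx":0.0,"ty":-0.09,"tz":0.0,"spin":0},
  {"tx":0.0,"ty":-0.09,"tz":0.0,"spin":0},
  {"tx":0.0,"ty":-0.09,"tz":0.0,"spin":0},
  {"tx":0.0,"ty":-0.09,"tz":0.0,"spin":0},
  {"tx":0.0,"ty":-0.09,"tz":0.0,"spin":0},
  {"tx":0.0,"ty":-0.09,"tz":0.0,"spin":0},
  {"tx":0.0,"ty":-0.09,"tz":0.0,"spin":0},
  {"tx":0.0,"ty":-0.09,"tz":0.0,"spin":0},
])

```text
t: 4.35
ee_pos: [507.5, 62.5, 299.5]
orientation: [-2.218, -2.225, 0.0]
ft_force: [-1.2, -0.1, 0.0]
width: 87.8
grasp_force: 0.0
```

The wrist picture shows the green (257,55), blue (262,175), yellow (250,265) and red (255,410) heads. The cups run from (472,185) down to (430,385), and the gripper hides the lower middle.

```bash
python3 - <<'E'
from h import *
np.set_printoptions(precision=1,suppress=True)
o,C,im,D,M=look('w2'); print(o['t'],o['ee_pos'],yaw(o))
for n in D:
    for s,uv in D[n]: print(n,round(s,2),uv,atz('',uv,12 if n[:3]=='cup' else 8 if n=='stop' else 17 if n=='pipe' else 0,C)[:2])
E
```

```text
4.35 [507.5  62.5 299.5] 0.1743128907756552
stand_yellow 0.86 [248.2 184.2] [428.7  66.7]
stand_blue 0.58 [264.9  84.3] [450.1 170.7]
stand_red 0.98 [399.8 414.9] [ 609.7 -226.1]
stand_red 0.62 [260.1 294.1] [437.6 -62.4]
stand_red 0.57 [432.4 312. ] [641.4 -84.7]
cup_a 0.97 [464.  175.7] [661.   78.1]
cup_a 0.92 [477.8  96.4] [668.1 158.7]
cup_a 0.91 [431.8 310.9] [637.2 -77.7]
cup_a 0.69 [446.7 245.7] [648.4   0.6]
```

>>> apply_moves([
  {"tx":0.0,"ty":-0.18,"tz":0.0,"spin":0},
  {"tx":0.0,"ty":-0.18,"tz":0.0,"spin":0},
  {"tx":0.0,"ty":-0.18,"tz":0.0,"spin":0},
  {"tx":0.0,"ty":-0.18,"tz":0.0,"spin":0},
  {"tx":0.0,"ty":-0.18,"tz":0.0,"spin":0},
  {"tx":0.0,"ty":-0.18,"tz":0.0,"spin":0},
  {"tx":0.0,"ty":-0.18,"tz":0.0,"spin":0},
  {"tx":0.0,"ty":-0.18,"tz":0.0,"spin":0},
])

```text
t: 5.9
ee_pos: [507.5, -117.0, 299.5]
orientation: [-2.217, -2.225, -0.0]
ft_force: [-0.2, 0.1, 0.3]
width: 88.1
grasp_force: 0.0
```

```bash
python3 - <<'E'
from h import *
np.set_printoptions(precision=1,suppress=True)
o,C,im,D,M=look('w3'); print(o['t'],o['ee_pos'],yaw(o))
for n in D:
    for s,uv in D[n]: print(n,round(s,2),uv,atz('',uv,12 if n[:3]=='cup' else 8 if n=='stop' else 17 if n=='pipe' else 0,C)[:2])
E
```

```text
5.9 [ 507.5 -117.   299.5] 0.20862805040409996
stand_yellow 0.59 [239.6   3.7] [427.2  67.1]
stand_red 0.81 [408.  280.7] [ 610.5 -224.6]
stand_red 0.63 [255.2 136.8] [438.2 -61.9]
cup_a 0.82 [460.2  74.6] [648.4   0.2]
cup_a 0.64 [444.6 153.3] [638.6 -77.8]
stop 0.93 [437.4 209.2] [ 636.4 -138.3]
```

View pics/w3.png

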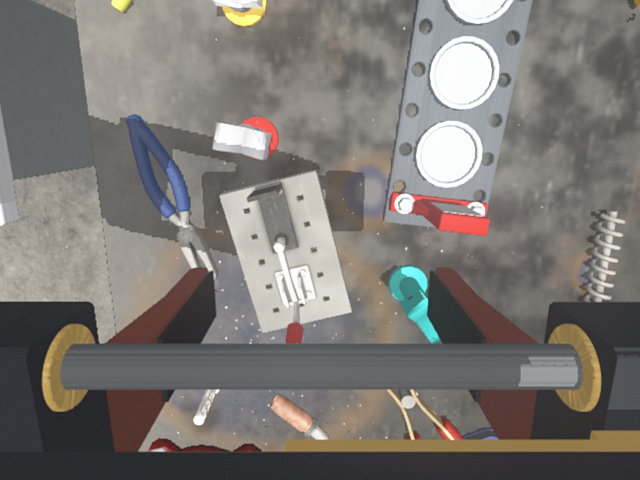

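In this picture red's head is at (242,138), the cups at (463,72) and (447,153), and the stop at (440,212). Next I'll triangulate the points and fit each stand's silhouette.

```bash
cat >> h.py <<'E'
from scipy.optimize import minimize, least_squares
H=dict(stand_yellow=56,stand_green=72,stand_blue=88,stand_red=104)
a_=np.linspace(0,2*np.pi,40,endpoint=False); ci=np.c_[np.cos(a_),np.sin(a_)]
def parts(h):
    cyl=lambda r,z0,z1: np.r_[np.c_[ci*r,np.full(40,z0)],np.c_[ci*r,np.full(40,z1)]]
    ps=[cyl(22,0,8),cyl(11,8,h-26)]
    for tri_ in [[(-22,-26),(22,-26),(22,-16),(-22,-16)],[(-22,-16),(0,-16),(-16,0),(-22,0)],[(22,-16),(0,-16),(16,0),(22,0)]]:
        ps.append(np.array([(x,y,h+z) for x,z in tri_ for y in(-11,11)],float))
    return ps
def sil(h,p,C):
    m=np.zeros((480,640),np.uint8); c,s=np.cos(p[2]),np.sin(p[2])
    for q in parts(h):
        w=np.c_[q[:,0]*c-q[:,1]*s+p[0],q[:,0]*s+q[:,1]*c+p[1],q[:,2]+(p[3] if len(p)>3 else 0)]
        cv2.fillConvexPoly(m,cv2.convexHull(np.round(proj('',w,C)*16).astype(np.int32)),1,shift=4)
    return m
def fit(h,views,p0,free_z=False):
    def cost(p):
        r=0
        for C,M in views:
            m=cv2.GaussianBlur(sil(h,p,C).astype(np.float32),(0,0),1.2); g=cv2.GaussianBlur(M.astype(np.float32),(0,0),1.2); r+=((m-g)**2).sum()/M.sum()
        return r/len(views)
    best=None
    for y0 in (-.15,0,.15):
        x0=np.r_[p0,y0,[0]*free_z]; S=np.vstack([x0]+[x0+d for d in np.diag([6,6,.15]+[6]*free_z)])
        r=minimize(cost,x0,method='Nelder-Mead',options=dict(initial_simplex=S,maxiter=160,xatol=.02,fatol=1e-4))
        if best is None or r.fun<best.fun: best=r
    return best
E
python3 - <<'E'
from h import *
np.set_printoptions(precision=2,suppress=True)
V={k:pickle.load(open(k+'.pkl','rb')) for k in('w1','w2','w3')}
T=dict(stand_yellow=(430,67),stand_green=(453,283),stand_blue=(450,172),stand_red=(438,-62))
for n,g in T.items():
    vs=[];rs=[]
    for k,(o,C,im,D,M) in V.items():
        e=proj('',[*g,0],C)[0]; e2=proj('',[*g,H[n]/2],C)[0]
        for s,uv in D[n]:
            if np.hypot(*(uv-e))<15 and uv[1]<280: rs.append(ray('',uv,C))
        for s,m in M[n]:
            yx=np.argwhere(m); c=yx.mean(0)[::-1]
            if np.hypot(*(c-e2))<22 and yx[:,0].min()>1 and yx[:,0].max()<290: vs.append((k,C,m,s))
    r=fit(H[n],[v[1:3] for v in vs],g); r2=fit(H[n],[v[1:3] for v in vs],g,True)
    print(n,[v[0] for v in vs],r.x,round(r.fun,3),'zfree',r2.x,round(r2.fun,3),'tri',tri(rs) if len(rs)>1 else '')
cg=[(638,-78),(648.5,1),(660.5,80),(667.5,159)]
P=[]
for g in cg+[(636,-138)]:
    rs=[];cen=[]
    nm='stop' if g[1]<-100 else 'cup_a'
    for k,(o,C,im,D,M) in V.items():
        e=proj('',[*g,8],C)[0]
        for s,uv in D[nm]:
            if np.hypot(*(uv-e))<15: rs.append(ray('',uv,C))
        for s,m in M[nm]:
            c=np.argwhere(m)
            cc=(c.min(0)+c.max(0))[::-1]/2
            if np.hypot(*(cc-e))<15 and c[:,0].max()<290: cen.append(atz('',cc,13,C)[:2])
    print(nm,tri(rs) if len(rs)>1 else '','outl',cen); 
E
```

```text
stand_yellow ['w1', 'w2'] [432.37  68.38  -0.05] 0.013 zfree [431.88  67.66  -0.06  -2.03] 0.012 tri (array([428.86,  66.97,  -0.09]), [np.float64(1.8420524706002814), np.float64(0.2699563567175944), np.float64(1.6951272714340588)])
stand_green ['w1'] [448.85 283.73   0.01] 0.026 zfree [446.07 286.7    0.03 -18.86] 0.004 tri 
stand_blue ['w1', 'w2'] [452.36 172.31  -0.02] 0.011 zfree [452.08 172.29  -0.02  -1.5 ] 0.01 tri (array([446.31, 172.03, -13.2 ]), [np.float64(2.146131050726093), np.float64(2.146131050726194)])
stand_red ['w3'] [441.1  -62.29  -0.18] 0.016 zfree [438.45 -62.9   -0.2  -14.75] 0.004 tri 
cup_a (array([639.92, -77.98,  10.66]), [np.float64(3.2126591602168992), np.float64(2.340314730778642), np.float64(0.9217106814482481)]) outl [array([642.39, -77.9 ])]
cup_a (array([649.44,   0.39,   8.72]), [np.float64(0.4961325457780813), np.float64(0.6980869836748254), np.float64(0.22505773183900665)]) outl [array([651.63,   2.85]), array([652.14,   3.07])]
cup_a (array([665.06,  76.6 ,  -1.93]), [np.float64(0.6065913175824219), np.float64(0.6065913175825833)]) outl [array([661.04,  82.41]), array([661.39,  81.63])]
cup_a (array([669.05, 158.97,   7.72]), [np.float64(0.5084909073502458), np.float64(0.5084909073503171)]) outl [array([670.47, 160.99]), array([670.19, 161.44])]
stop  outl [array([ 637.02, -141.56])]
```

Silhouette and outline fits agree to about 2 mm. The row is cup1 (642.5,-77), cup2 (651.8,2.3), cup3 (661.1,81.8) and cup4 (670.4,161.2), with row yaw −6.7°. I'll pick red first, at about (440,-62.5) with yaw −11°.

>>> apply_moves([
  {"tx":-0.067,"ty":0.0545,"tz":-0.03,"spin":-11},
  {"tx":-0.067,"ty":0.0545,"tz":-0.05,"spin":-11},
  {"tx":-0.067,"ty":0.0545,"tz":-0.1,"spin":-11},
  {"tx":-0.067,"ty":0.0545,"tz":-0.15,"spin":-11},
  {"tx":-0.067,"ty":0.0545,"tz":-0.15,"spin":-11},
  {"tx":-0.067,"ty":0.0545,"tz":-0.175,"spin":-11},
  {"tx":-0.067,"ty":0.0545,"tz":-0.205,"spin":-11},
  {"tx":-0.067,"ty":0.0545,"tz":-0.2295,"spin":-11},
])

```text
t: 7.45
ee_pos: [442.3, -64.1, 71.0]
orientation: [2.421, 1.999, 0.003]
ft_force: [0.9, -0.5, 0.7]
width: 88.0
grasp_force: 0.0
```

>>> apply_moves([
  {"tx":0,"ty":0,"tz":0,"spin":0},
  {"tx":0,"ty":0,"tz":0,"spin":0},
  {"tx":0,"ty":0,"tz":0,"spin":0},
  {"tx":0,"ty":0,"tz":0,"spin":0},
  {"tx":0,"ty":0,"tz":0,"spin":0},
  {"tx":0,"ty":0,"tz":0,"spin":0},
  {"tx":0,"ty":0,"tz":0,"spin":0},
  {"tx":0,"ty":0,"tz":0,"spin":0},
], gripper=1)

```text
t: 8.25
ee_pos: [440.8, -63.8, 70.6]
orientation: [2.422, 2.0, 0.001]
ft_force: [-1.8, 0.3, 8.1]
width: 43.7
grasp_force: 30.0
```

>>> apply_moves([
  {"tx":0,"ty":0,"tz":0.03,"spin":0},
  {"tx":0.02,"ty":0.02,"tz":0.06,"spin":0},
  {"tx":0.23,"ty":0.224,"tz":0.1,"spin":4.2},
  {"tx":0.23,"ty":0.224,"tz":0.1,"spin":4.2},
  {"tx":0.23,"ty":0.224,"tz":0.1,"spin":4.2},
  {"tx":0.23,"ty":0.224,"tz":0.1,"spin":4.2},
  {"tx":0.23,"ty":0.224,"tz":0.1,"spin":4.2},
  {"tx":0.23,"ty":0.224,"tz":0.1,"spin":4.2},
])

```text
t: 9.05
ee_pos: [671.5, 162.2, 169.9]
orientation: [-2.346, -2.089, 0.001]
ft_force: [0.4, -1.4, -2.0]
width: 43.5
grasp_force: 30.0
```

>>> apply_moves([
  {"tx":0,"ty":0,"tz":0,"spin":0},
  {"tx":0,"ty":0,"tz":0,"spin":0},
  {"tx":0,"ty":0,"tz":-0.03,"spin":0},
  {"tx":0,"ty":0,"tz":-0.055,"spin":0},
  {"tx":0,"ty":0,"tz":-0.07,"spin":0},
  {"tx":0,"ty":0,"tz":-0.08,"spin":0},
  {"tx":0,"ty":0,"tz":-0.086,"spin":0},
  {"tx":0,"ty":0,"tz":-0.087,"spin":0},
])

```text
t: 9.85
ee_pos: [670.6, 160.0, 83.0]
orientation: [-2.348, -2.088, 0.0]
ft_force: [-0.1, 0.4, -1.9]
width: 43.7
grasp_force: 30.0
```

>>> apply_moves([
  {"tx":0,"ty":0,"tz":-0.001,"spin":0},
  {"tx":0,"ty":0,"tz":-0.001,"spin":0},
  {"tx":0,"ty":0,"tz":-0.001,"spin":0},
  {"tx":0,"ty":0,"tz":-0.001,"spin":0},
  {"tx":0,"ty":0,"tz":-0.001,"spin":0},
  {"tx":0,"ty":0,"tz":-0.001,"spin":0},
  {"tx":0,"ty":0,"tz":-0.001,"spin":0},
  {"tx":0,"ty":0,"tz":-0.001,"spin":0},
])

```text
t: 10.65
ee_pos: [670.9, 160.4, 82.7]
orientation: [2.347, 2.088, 0.001]
ft_force: [-0.6, 0.4, 5.1]
width: 43.9
grasp_force: 30.0
```

>>> apply_moves([
  {"tx":0,"ty":0,"tz":0,"spin":0},
  {"tx":0,"ty":0,"tz":0,"spin":0},
  {"tx":0,"ty":0,"tz":0,"spin":0},
  {"tx":0,"ty":0,"tz":0,"spin":0},
  {"tx":0,"ty":0,"tz":0,"spin":0},
  {"tx":0,"ty":0,"tz":0.01,"spin":0},
  {"tx":0,"ty":0,"tz":0.04,"spin":0},
  {"tx":0,"ty":0,"tz":0.08,"spin":0},
], gripper=-1)

```text
t: 11.45
ee_pos: [669.2, 160.0, 161.4]
orientation: [-2.346, -2.087, 0.005]
ft_force: [-0.2, 0.9, 0.2]
width: 87.6
grasp_force: 0.0
```

>>> apply_moves([
  {"tx":-0.05,"ty":0.003,"tz":0,"spin":0},
  {"tx":-0.2185,"ty":0.012,"tz":0,"spin":5.6},
  {"tx":-0.2185,"ty":0.012,"tz":0,"spin":5.6},
  {"tx":-0.2185,"ty":0.012,"tz":0,"spin":5.6},
  {"tx":-0.2185,"ty":0.012,"tz":0,"spin":5.6},
  {"tx":-0.2185,"ty":0.012,"tz":-0.03,"spin":5.6},
  {"tx":-0.2185,"ty":0.012,"tz":-0.07,"spin":5.6},
  {"tx":-0.2185,"ty":0.012,"tz":-0.108,"spin":5.6},
])

```text
t: 12.25
ee_pos: [453.0, 172.8, 54.3]
orientation: [2.241, 2.2, 0.005]
ft_force: [0.2, -0.1, -0.9]
width: 87.8
grasp_force: 0.0
```

>>> apply_moves([
  {"tx":0,"ty":0,"tz":0,"spin":0},
  {"tx":0,"ty":0,"tz":0,"spin":0},
  {"tx":0,"ty":0,"tz":0,"spin":0},
  {"tx":0,"ty":0,"tz":0,"spin":0},
  {"tx":0,"ty":0,"tz":0,"spin":0},
  {"tx":0,"ty":0,"tz":0,"spin":0},
  {"tx":0,"ty":0,"tz":0,"spin":0},
  {"tx":0,"ty":0,"tz":0,"spin":0},
], gripper=1)

```text
t: 13.05
ee_pos: [452.5, 172.5, 54.9]
orientation: [2.242, 2.2, 0.002]
ft_force: [-1.8, 0.1, 7.9]
width: 44.1
grasp_force: 30.0
```

>>> apply_moves([
  {"tx":0,"ty":0,"tz":0.03,"spin":0},
  {"tx":0.02,"ty":-0.01,"tz":0.06,"spin":0},
  {"tx":0.2086,"ty":-0.0907,"tz":0.09,"spin":-5.6},
  {"tx":0.2086,"ty":-0.0907,"tz":0.09,"spin":-5.6},
  {"tx":0.2086,"ty":-0.0907,"tz":0.09,"spin":-5.6},
  {"tx":0.2086,"ty":-0.0907,"tz":0.09,"spin":-5.6},
  {"tx":0.2086,"ty":-0.0907,"tz":0.09,"spin":-5.6},
  {"tx":0.2086,"ty":-0.0907,"tz":0.09,"spin":-5.6},
])

```text
t: 13.85
ee_pos: [661.4, 80.7, 143.6]
orientation: [2.349, 2.086, 0.0]
ft_force: [-0.9, 0.3, -3.0]
width: 44.0
grasp_force: 30.0
```

>>> apply_moves([
  {"tx":0,"ty":0,"tz":0,"spin":0},
  {"tx":0,"ty":0,"tz":-0.02,"spin":0},
  {"tx":0,"ty":0,"tz":-0.045,"spin":0},
  {"tx":0,"ty":0,"tz":-0.06,"spin":0},
  {"tx":0,"ty":0,"tz":-0.07,"spin":0},
  {"tx":0,"ty":0,"tz":-0.075,"spin":0},
  {"tx":0,"ty":0,"tz":-0.078,"spin":0},
  {"tx":0,"ty":0,"tz":-0.0785,"spin":0},
])

```text
t: 14.65
ee_pos: [660.5, 82.0, 67.0]
orientation: [-2.347, -2.088, -0.0]
ft_force: [-4.2, 0.6, 7.5]
width: 44.3
grasp_force: 30.0
```

>>> apply_moves([
  {"tx":0,"ty":0,"tz":0,"spin":0},
  {"tx":0,"ty":0,"tz":0,"spin":0},
  {"tx":0,"ty":0,"tz":0,"spin":0},
  {"tx":0,"ty":0,"tz":0,"spin":0},
  {"tx":0,"ty":0,"tz":0,"spin":0},
  {"tx":0,"ty":0,"tz":0.01,"spin":0},
  {"tx":0,"ty":0,"tz":0.05,"spin":0},
  {"tx":0,"ty":0,"tz":0.1,"spin":0},
], gripper=-1)

```text
t: 15.45
ee_pos: [659.0, 81.4, 164.9]
orientation: [-2.345, -2.086, 0.006]
ft_force: [1.2, 0.0, 0.9]
width: 87.4
grasp_force: 0.0
```

>>> apply_moves([
  {"tx":-0.213,"ty":0.15,"tz":0.05,"spin":6.7},
  {"tx":-0.213,"ty":0.15,"tz":0.05,"spin":6.7},
  {"tx":-0.213,"ty":0.15,"tz":0.05,"spin":6.7},
  {"tx":-0.213,"ty":0.15,"tz":0.05,"spin":6.7},
  {"tx":-0.213,"ty":0.15,"tz":0.05,"spin":6.7},
  {"tx":-0.213,"ty":0.15,"tz":0.05,"spin":6.7},
  {"tx":-0.213,"ty":0.15,"tz":0.05,"spin":6.7},
  {"tx":-0.213,"ty":0.15,"tz":0.05,"spin":6.7},
])

```text
t: 16.25
ee_pos: [448.6, 231.6, 216.0]
orientation: [2.22, 2.222, 0.002]
ft_force: [-0.4, 0.4, -0.5]
width: 87.6
grasp_force: 0.0
```

```bash
python3 - <<'E'
from h import *
np.set_printoptions(precision=2,suppress=True)
o,C,im,D,M=look('w4',['stand_green','pipe']); print(o['t'],o['ee_pos'],yaw(o))
o1,C1,_,D1,M1=pickle.load(open('w1.pkl','rb'))
g=(448,285); vs=[]
for CC,MM in((C1,M1),(C,M)):
    e2=proj('',[*g,36],CC)[0]
    for s,m in MM['stand_green']:
        if np.hypot(*(np.argwhere(m).mean(0)[::-1]-e2))<22: vs.append((CC,m))
for v in (vs,vs[1:]):
    r=fit(72,v,g); print(len(v),r.x,r.fun)
r=fit(72,vs,g,True); print(r.x,r.fun)
print(D['pipe'])
for s,m in M['pipe']:
    yx=np.argwhere(m); print(s,m.sum(),yx.min(0),yx.max(0)); 
E
```

```text
16.25 [448.58 231.59 216.01] 0.04972692923501643
2 [448.85 283.52   0.04] 0.025553152055909897
1 [448.72 283.6   -0.  ] 0.020769965497258742
[448.66 283.87   0.02  -4.66] 0.018087861288412083
[]
```

View pics/w4.png

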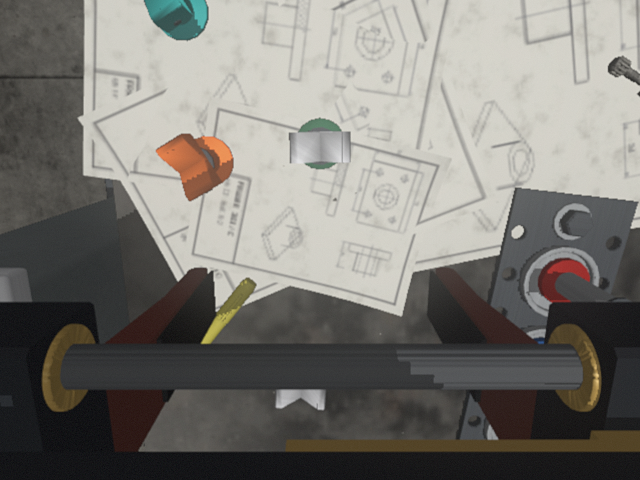

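Green's head is at (320,147) and red's foot sits in its cup at (567,282). Green's refined pose is (449,283.7), yaw about 1°.

>>> apply_moves([
  {"tx":0,"ty":0.052,"tz":-0.01,"spin":1},
  {"tx":0,"ty":0.052,"tz":-0.05,"spin":1},
  {"tx":0,"ty":0.052,"tz":-0.09,"spin":1},
  {"tx":0,"ty":0.052,"tz":-0.11,"spin":1},
  {"tx":0,"ty":0.052,"tz":-0.13,"spin":1},
  {"tx":0,"ty":0.052,"tz":-0.155,"spin":1},
  {"tx":0,"ty":0.052,"tz":-0.178,"spin":1},
  {"tx":0,"ty":0.052,"tz":-0.178,"spin":1},
])

```text
t: 17.3
ee_pos: [446.2, 282.0, 34.6]
orientation: [-2.202, -2.239, 0.009]
ft_force: [-0.1, 0.3, -0.7]
width: 87.8
grasp_force: 0.0
```

>>> apply_moves([
  {"tx":0,"ty":0,"tz":0,"spin":0},
  {"tx":0,"ty":0,"tz":0,"spin":0},
  {"tx":0,"ty":0,"tz":0,"spin":0},
  {"tx":0,"ty":0,"tz":0,"spin":0},
  {"tx":0,"ty":0,"tz":0,"spin":0},
  {"tx":0,"ty":0,"tz":0,"spin":0},
  {"tx":0,"ty":0,"tz":0,"spin":0},
  {"tx":0,"ty":0,"tz":0,"spin":0},
], gripper=1)

```text
t: 18.1
ee_pos: [447.8, 283.8, 37.9]
orientation: [2.202, 2.241, 0.001]
ft_force: [-1.0, -0.2, 5.9]
width: 44.0
grasp_force: 30.0
```

>>> apply_moves([
  {"tx":0,"ty":0,"tz":0.04,"spin":0},
  {"tx":0,"ty":0,"tz":0.08,"spin":0},
  {"tx":0.204,"ty":-0.2815,"tz":0.115,"spin":-7.7},
  {"tx":0.204,"ty":-0.2815,"tz":0.115,"spin":-7.7},
  {"tx":0.204,"ty":-0.2815,"tz":0.115,"spin":-7.7},
  {"tx":0.204,"ty":-0.2815,"tz":0.115,"spin":-7.7},
  {"tx":0.204,"ty":-0.2815,"tz":0.115,"spin":-7.7},
  {"tx":0.204,"ty":-0.2815,"tz":0.115,"spin":-7.7},
])

```text
t: 18.9
ee_pos: [623.2, 40.0, 147.3]
orientation: [-2.347, -2.087, 0.001]
ft_force: [1.3, -0.5, -1.9]
width: 43.6
grasp_force: 30.0
```

>>> apply_moves([
  {"tx":0.029,"ty":-0.04,"tz":0,"spin":0},
  {"tx":0.029,"ty":-0.04,"tz":0,"spin":0},
  {"tx":0.029,"ty":-0.04,"tz":0,"spin":0},
  {"tx":0.029,"ty":-0.04,"tz":-0.04,"spin":0},
  {"tx":0.029,"ty":-0.04,"tz":-0.07,"spin":0},
  {"tx":0.029,"ty":-0.04,"tz":-0.088,"spin":0},
  {"tx":0.029,"ty":-0.04,"tz":-0.096,"spin":0},
  {"tx":0.029,"ty":-0.04,"tz":-0.0985,"spin":0},
])

```text
t: 19.7
ee_pos: [650.6, 2.9, 49.5]
orientation: [-2.345, -2.088, 0.003]
ft_force: [-10.6, 1.9, 20.8]
width: 43.9
grasp_force: 30.0
```

>>> apply_moves([
  {"tx":0,"ty":0,"tz":0,"spin":0},
  {"tx":0,"ty":0,"tz":0,"spin":0},
  {"tx":0,"ty":0,"tz":0,"spin":0},
  {"tx":0,"ty":0,"tz":0,"spin":0},
  {"tx":0,"ty":0,"tz":0,"spin":0},
  {"tx":0,"ty":0,"tz":0,"spin":0},
  {"tx":0,"ty":0,"tz":0,"spin":0},
  {"tx":0,"ty":0,"tz":0,"spin":0},
])

```text
t: 20.5
ee_pos: [652.1, 2.0, 49.5]
orientation: [2.347, 2.088, 0.001]
ft_force: [-0.3, 1.2, 3.8]
width: 44.2
grasp_force: 30.0
```

>>> apply_moves([
  {"tx":0,"ty":0,"tz":0,"spin":0},
  {"tx":0,"ty":0,"tz":0,"spin":0},
  {"tx":0,"ty":0,"tz":0,"spin":0},
  {"tx":0,"ty":0,"tz":0,"spin":0},
  {"tx":0,"ty":0,"tz":0,"spin":0},
  {"tx":0,"ty":0,"tz":0.01,"spin":0},
  {"tx":0,"ty":0,"tz":0.05,"spin":0},
  {"tx":0,"ty":0,"tz":0.1,"spin":0},
], gripper=-1)

```text
t: 21.3
ee_pos: [650.1, 1.9, 148.5]
orientation: [-2.345, -2.086, 0.005]
ft_force: [0.3, 0.4, -0.3]
width: 88.0
grasp_force: 0.0
```

>>> apply_moves([
  {"tx":-0.04,"ty":0.01,"tz":0,"spin":0},
  {"tx":-0.22,"ty":0.066,"tz":0,"spin":3.6},
  {"tx":-0.22,"ty":0.066,"tz":0,"spin":3.6},
  {"tx":-0.22,"ty":0.066,"tz":0,"spin":3.6},
  {"tx":-0.22,"ty":0.066,"tz":0,"spin":3.6},
  {"tx":-0.22,"ty":0.066,"tz":-0.04,"spin":3.6},
  {"tx":-0.22,"ty":0.066,"tz":-0.08,"spin":3.6},
  {"tx":-0.22,"ty":0.066,"tz":-0.1,"spin":3.6},
])

```text
t: 22.1
ee_pos: [431.0, 68.0, 48.1]
orientation: [-2.28, -2.161, 0.001]
ft_force: [0.1, 0.1, 0.2]
width: 87.7
grasp_force: 0.0
```

>>> apply_moves([
  {"tx":0,"ty":0,"tz":-0.015,"spin":0},
  {"tx":0,"ty":0,"tz":-0.027,"spin":0},
  {"tx":0,"ty":0,"tz":-0.027,"spin":0},
  {"tx":0,"ty":0,"tz":-0.027,"spin":0},
  {"tx":0,"ty":0,"tz":-0.027,"spin":0},
  {"tx":0,"ty":0,"tz":-0.027,"spin":0},
  {"tx":0,"ty":0,"tz":-0.027,"spin":0},
  {"tx":0,"ty":0,"tz":-0.027,"spin":0},
])

```text
t: 22.9
ee_pos: [432.0, 67.9, 22.4]
orientation: [2.28, 2.161, 0.001]
ft_force: [-0.0, -0.3, -1.1]
width: 87.8
grasp_force: 0.0
```

>>> apply_moves([
  {"tx":0,"ty":0,"tz":0,"spin":0},
  {"tx":0,"ty":0,"tz":0,"spin":0},
  {"tx":0,"ty":0,"tz":0,"spin":0},
  {"tx":0,"ty":0,"tz":0,"spin":0},
  {"tx":0,"ty":0,"tz":0,"spin":0},
  {"tx":0,"ty":0,"tz":0,"spin":0},
  {"tx":0,"ty":0,"tz":0,"spin":0},
  {"tx":0,"ty":0,"tz":0,"spin":0},
], gripper=1)

```text
t: 23.7
ee_pos: [431.6, 67.9, 22.0]
orientation: [-2.28, -2.161, 0.0]
ft_force: [0.3, -0.1, -0.3]
width: 43.8
grasp_force: 30.0
```

>>> apply_moves([
  {"tx":0,"ty":0,"tz":0.04,"spin":0},
  {"tx":0,"ty":0,"tz":0.08,"spin":0},
  {"tx":0.2106,"ty":-0.145,"tz":0.1,"spin":-3.6},
  {"tx":0.2106,"ty":-0.145,"tz":0.1,"spin":-3.6},
  {"tx":0.2106,"ty":-0.145,"tz":0.1,"spin":-3.6},
  {"tx":0.2106,"ty":-0.145,"tz":0.1,"spin":-3.6},
  {"tx":0.2106,"ty":-0.145,"tz":0.1,"spin":-3.6},
  {"tx":0.2106,"ty":-0.145,"tz":0.1,"spin":-3.6},
])

```text
t: 24.5
ee_pos: [647.2, -80.5, 122.8]
orientation: [2.346, 2.082, 0.005]
ft_force: [-0.1, 0.5, -2.0]
width: 43.8
grasp_force: 30.0
```

>>> apply_moves([
  {"tx":0,"ty":0,"tz":0,"spin":0},
  {"tx":0,"ty":0,"tz":-0.02,"spin":0},
  {"tx":0,"ty":0,"tz":-0.045,"spin":0},
  {"tx":0,"ty":0,"tz":-0.065,"spin":0},
  {"tx":0,"ty":0,"tz":-0.08,"spin":0},
  {"tx":0,"ty":0,"tz":-0.085,"spin":0},
  {"tx":0,"ty":0,"tz":-0.088,"spin":0},
  {"tx":0,"ty":0,"tz":-0.0885,"spin":0},
])

```text
t: 25.3
ee_pos: [642.5, -76.8, 34.3]
orientation: [2.347, 2.088, 0.001]
ft_force: [0.8, -0.4, -1.5]
width: 43.8
grasp_force: 30.0
```

Lower 1 mm and settle, release and rise. Then go toward the pipe at about (556,430).

>>> apply_moves([
  {"tx":0,"ty":0,"tz":-0.001,"spin":0},
  {"tx":0,"ty":0,"tz":-0.001,"spin":0},
  {"tx":0,"ty":0,"tz":-0.001,"spin":0},
  {"tx":0,"ty":0,"tz":-0.001,"spin":0},
  {"tx":0,"ty":0,"tz":-0.001,"spin":0},
  {"tx":0,"ty":0,"tz":-0.001,"spin":0},
  {"tx":0,"ty":0,"tz":-0.001,"spin":0},
  {"tx":0,"ty":0,"tz":-0.001,"spin":0},
])

```text
t: 26.1
ee_pos: [642.8, -77.0, 34.0]
orientation: [2.347, 2.088, 0.001]
ft_force: [-1.6, 1.4, 6.7]
width: 43.8
grasp_force: 30.0
```

>>> apply_moves([
  {"tx":0,"ty":0,"tz":0,"spin":0},
  {"tx":0,"ty":0,"tz":0,"spin":0},
  {"tx":0,"ty":0,"tz":0,"spin":0},
  {"tx":0,"ty":0,"tz":0,"spin":0},
  {"tx":0,"ty":0,"tz":0,"spin":0},
  {"tx":0,"ty":0,"tz":0.01,"spin":0},
  {"tx":0,"ty":0,"tz":0.05,"spin":0},
  {"tx":0,"ty":0,"tz":0.1,"spin":0},
], gripper=-1)

```text
t: 26.9
ee_pos: [640.7, -76.9, 132.0]
orientation: [-2.344, -2.086, 0.005]
ft_force: [0.5, -0.8, 0.6]
width: 87.9
grasp_force: 0.0
```

>>> apply_moves([
  {"tx":0,"ty":0,"tz":0.05,"spin":0},
  {"tx":0,"ty":0,"tz":0.1,"spin":0},
  {"tx":-0.09,"ty":0.36,"tz":0.16,"spin":6.7},
  {"tx":-0.09,"ty":0.36,"tz":0.16,"spin":6.7},
  {"tx":-0.09,"ty":0.36,"tz":0.16,"spin":6.7},
  {"tx":-0.09,"ty":0.36,"tz":0.16,"spin":6.7},
  {"tx":-0.09,"ty":0.36,"tz":0.16,"spin":6.7},
  {"tx":-0.09,"ty":0.36,"tz":0.16,"spin":6.7},
])

```text
t: 27.7
ee_pos: [569.7, 212.0, 281.7]
orientation: [2.221, 2.221, 0.001]
ft_force: [0.8, 0.6, 0.6]
width: 87.7
grasp_force: 0.0
```

>>> apply_moves([
  {"tx":0,"ty":0.07,"tz":0.01,"spin":0},
  {"tx":0,"ty":0.07,"tz":0.01,"spin":0},
  {"tx":0,"ty":0.07,"tz":0.01,"spin":0},
  {"tx":0,"ty":0.07,"tz":0.01,"spin":0},
  {"tx":0,"ty":0.07,"tz":0.01,"spin":0},
  {"tx":0,"ty":0.07,"tz":0.01,"spin":0},
  {"tx":0,"ty":0.07,"tz":0.01,"spin":0},
  {"tx":0,"ty":0.07,"tz":0.01,"spin":0},
])

```text
t: 28.5
ee_pos: [570.7, 279.4, 290.4]
orientation: [-2.222, -2.22, 0.0]
ft_force: [-1.7, 0.2, 0.3]
width: 87.9
grasp_force: 0.0
```

```bash
python3 - <<'E'
from h import *
np.set_printoptions(precision=2,suppress=True)
o,C,im,D,M=look('w5',['pipe']); print(o['t'],o['ee_pos'],yaw(o)); print(D)
im2=ctrl.get_image('scene'); save('','s1.png',cv2.resize(im2[160:310,160:480],None,fx=2.5,fy=2.5,interpolation=cv2.INTER_CUBIC))
im3=ctrl.get_image('top'); print([(r['score'],r['uv']) for r in ctrl.pinpoint('pipe','top')]); CT=cal('top')
pickle.dump((im3,CT,[(r['score'],r['pixels']) for r in ctrl.outline_of('pipe','top')]),open('t5.pkl','wb'))
for s,m in M['pipe']: 
    yx=np.argwhere(m); print(s,m.sum(),yx.min(0),yx.max(0),cv2.minAreaRect(yx[:,::-1].astype(np.float32)))
for s,m in pickle.load(open('t5.pkl','rb'))[2]:
    yx=np.argwhere(m); r=cv2.minAreaRect(yx[:,::-1].astype(np.float32)); print('top',s,r, [atz('top',p,17)[:2] for p in cv2.boxPoints(r)])
E
```

```text
28.5 [570.74 279.37 290.4 ] -0.05330922024598344
{'pipe': [(0.84, array([301.3,  49. ]))]}
[(0.62, [193.7, 231.0])]
0.92 13147 [ 25 128] [ 69 474] ((301.08563232421875, 47.02110290527344), (39.97010040283203, 346.25982666015625), 88.91498565673828)
top 0.74 ((189.0, 224.0), (14.0, 26.0), 0.0) [array([532.97, 439.22]), array([599.52, 440.05]), array([599.09, 404.33]), array([532.55, 403.66])]
```

View pics/s1.png

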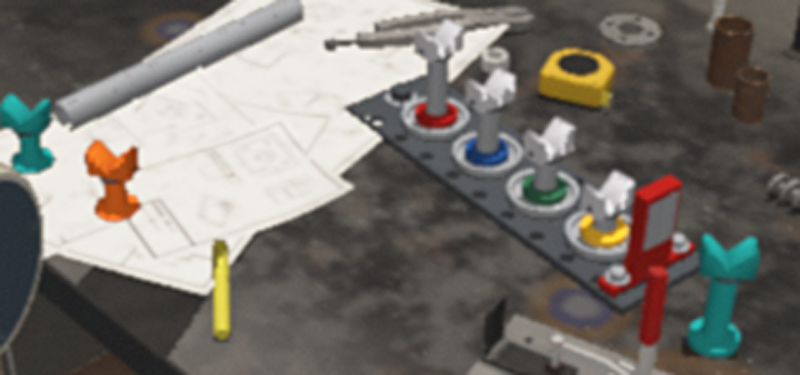

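View pics/w5.png

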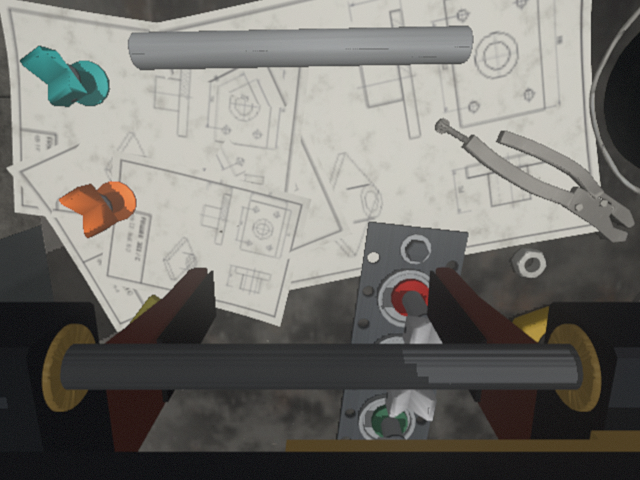

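All four stands are upright in their cups in order: red, blue, green and yellow (s1: 437,115 to 605,230). The pipe lies along world x, with its middle at w5 (301,48). I'll fit the pipe next.

```bash
cat >> h.py <<'E'
def silp(p,C):
    m=np.zeros((480,640),np.uint8); u=np.array([np.cos(p[2]),np.sin(p[2]),0]); v=np.array([-u[1],u[0],0]); z=np.array([0,0,1])
    c=np.array([p[0],p[1],p[3] if len(p)>3 else 17])
    w=np.array([c+s*160*u+17*(a*v+b*z) for s in(-1,1) for a,b in ci])
    cv2.fillConvexPoly(m,cv2.convexHull(np.round(proj('',w,C)*16).astype(np.int32)),1,shift=4); return m
def fitp(views,x0):
    B=lambda m: cv2.GaussianBlur(m.astype(np.float32),(0,0),1.2)
    cost=lambda p: sum(((B(silp(p,C))-B(M))**2).sum()/M.sum() for C,M in views)
    S=np.vstack([x0]+[x0+d for d in np.diag([8,8,.05,8][:len(x0)])])
    return minimize(cost,x0,method='Nelder-Mead',options=dict(initial_simplex=S,maxiter=300,xatol=.01,fatol=1e-5))
E
python3 - <<'E'
from h import *
np.set_printoptions(precision=3,suppress=True)
o,C,im,D,M=pickle.load(open('w5.pkl','rb')); m=M['pipe'][0][1]
g=atz('',(301,47),17,C)[:2]; print(g)
for x0 in ([*g,0.],[*g,0.,17.]):
    r=fitp([(C,m)],np.array(x0)); print(r.x,r.fun)
# stands now, from the scene camera colour: check feet positions
for n in H:
    print(n,[(round(q['score'],2),atz('scene',q['uv'],12)[:2]) for q in ctrl.pinpoint(n,'scene')][:3])
E
```

```text
[552.796 419.296]
[552.973 419.029   0.017] 0.010892217364376141
[552.7   419.782   0.017  13.164] 0.005945271989406448
stand_yellow [(0.65, array([643.891, -78.643])), (0.44, array([663.3  , 155.343]))]
stand_green [(0.98, array([660.739,   4.127])), (0.9, array([352.173, 267.351])), (0.68, array([ 628.033, -136.563]))]
stand_blue [(0.72, array([553.662, 418.847])), (0.58, array([675.663,  84.702]))]
stand_red [(0.67, array([ 591.803, -232.29 ])), (0.65, array([673.846, 163.041]))]
```

>>> apply_moves([
  {"tx":-0.018,"ty":0.14,"tz":-0.15,"spin":91},
  {"tx":-0.018,"ty":0.14,"tz":-0.15,"spin":91},
  {"tx":-0.018,"ty":0.14,"tz":-0.15,"spin":91},
  {"tx":-0.018,"ty":0.14,"tz":-0.15,"spin":91},
  {"tx":-0.018,"ty":0.14,"tz":-0.15,"spin":91},
  {"tx":-0.018,"ty":0.14,"tz":-0.15,"spin":91},
  {"tx":-0.018,"ty":0.14,"tz":-0.15,"spin":91},
  {"tx":-0.018,"ty":0.14,"tz":-0.15,"spin":91},
])

```text
t: 29.85
ee_pos: [552.3, 420.5, 140.0]
orientation: [-0.568, -3.089, 0.001]
ft_force: [-0.3, 0.9, 0.7]
width: 87.9
grasp_force: 0.0
```

>>> apply_moves([
  {"tx":0,"ty":0,"tz":0,"spin":22},
  {"tx":0,"ty":0,"tz":0,"spin":22},
  {"tx":0,"ty":0,"tz":0,"spin":22},
  {"tx":0,"ty":0,"tz":-0.04,"spin":22},
  {"tx":0,"ty":0,"tz":-0.06,"spin":22},
  {"tx":0,"ty":0,"tz":-0.07,"spin":22},
  {"tx":0,"ty":0,"tz":-0.07,"spin":22},
  {"tx":0,"ty":0,"tz":-0.07,"spin":22},
])

```text
t: 30.65
ee_pos: [553.1, 420.6, 71.2]
orientation: [-0.021, 3.141, 0.001]
ft_force: [0.8, -1.0, 0.3]
width: 88.0
grasp_force: 0.0
```

```bash
python3 - <<'E'
from h import *
np.set_printoptions(precision=3,suppress=True)
o=ctrl.get_obs(); print(o['ee_pos'],yaw(o))
o,C,im,D,M=look('w6',['pipe'])
print(D,[(s,m.sum(),np.argwhere(m).min(0),np.argwhere(m).max(0)) for s,m in M['pipe']])
g=np.array([552.8,419.3,.017]); u=np.array([np.cos(.017),np.sin(.017),0])
print('ends px',proj('',[[*g[:2],17]-160*u,[*g[:2],17]+160*u],C))
E
```

```text
[553.093 420.648  71.234] 90.77235399990603
{'pipe': [(0.55, array([319.1, 252.8]))]} [(0.55, np.int64(25924), array([  0, 281]), array([439, 354]))]
ends px [[318.123 -94.283]
 [320.7   494.926]]
```

View pics/w6.png

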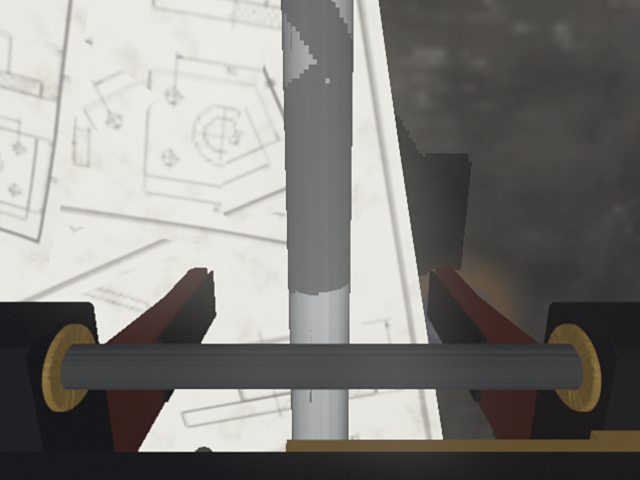

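The pipe runs straight up the middle between the fingers (column about 319), so I'm aligned. I'll descend to TCP z≈3 and grip.

>>> apply_moves([
  {"tx":0,"ty":-0.001,"tz":-0.03,"spin":0},
  {"tx":0,"ty":-0.001,"tz":-0.05,"spin":0},
  {"tx":0,"ty":-0.001,"tz":-0.06,"spin":0},
  {"tx":0,"ty":-0.001,"tz":-0.065,"spin":0},
  {"tx":0,"ty":-0.001,"tz":-0.0675,"spin":0},
  {"tx":0,"ty":-0.001,"tz":-0.0675,"spin":0},
  {"tx":0,"ty":-0.001,"tz":-0.0675,"spin":0},
  {"tx":0,"ty":-0.001,"tz":-0.0675,"spin":0},
])

```text
t: 31.6
ee_pos: [553.0, 419.5, 3.7]
orientation: [-0.021, 3.141, 0.001]
ft_force: [0.1, 0.1, -0.1]
width: 87.8
grasp_force: 0.0
```

>>> apply_moves([
  {"tx":0,"ty":0,"tz":0,"spin":0},
  {"tx":0,"ty":0,"tz":0,"spin":0},
  {"tx":0,"ty":0,"tz":0,"spin":0},
  {"tx":0,"ty":0,"tz":0,"spin":0},
  {"tx":0,"ty":0,"tz":0,"spin":0},
  {"tx":0,"ty":0,"tz":0,"spin":0},
  {"tx":0,"ty":0,"tz":0,"spin":0},
  {"tx":0,"ty":0,"tz":0,"spin":0},
], gripper=1)

```text
t: 32.4
ee_pos: [552.5, 419.2, 2.9]
orientation: [0.021, -3.142, 0.0]
ft_force: [-0.7, 0.6, 0.1]
width: 33.2
grasp_force: 30.0
```

>>> apply_moves([
  {"tx":0,"ty":0,"tz":0.02,"spin":0},
  {"tx":0,"ty":0,"tz":0.06,"spin":0},
  {"tx":0,"ty":0,"tz":0.1,"spin":0},
  {"tx":0,"ty":-0.01,"tz":0.145,"spin":0},
  {"tx":0.008,"ty":-0.03,"tz":0.185,"spin":-6},
  {"tx":0.018,"ty":-0.065,"tz":0.2,"spin":-14},
  {"tx":0.028,"ty":-0.1,"tz":0.2,"spin":-22},
  {"tx":0.038,"ty":-0.14,"tz":0.2,"spin":-30},
])

```text
t: 33.2
ee_pos: [590.8, 278.5, 205.3]
orientation: [0.799, 3.036, 0.003]
ft_force: [0.3, -0.3, -3.3]
width: 33.5
grasp_force: 30.0
```

>>> apply_moves([
  {"tx":0.008,"ty":-0.03,"tz":0,"spin":-8.4},
  {"tx":0.016,"ty":-0.06,"tz":0,"spin":-16.8},
  {"tx":0.024,"ty":-0.09,"tz":0,"spin":-25.2},
  {"tx":0.032,"ty":-0.12,"tz":0,"spin":-33.6},
  {"tx":0.04,"ty":-0.15,"tz":0,"spin":-42},
  {"tx":0.048,"ty":-0.18,"tz":0,"spin":-50.4},
  {"tx":0.056,"ty":-0.21,"tz":0,"spin":-58.8},
  {"tx":0.0655,"ty":-0.241,"tz":0,"spin":-67.4},
])

```text
t: 34.0
ee_pos: [655.8, 37.0, 204.1]
orientation: [2.352, 2.082, 0.0]
ft_force: [-0.1, 0.3, -2.8]
width: 33.1
grasp_force: 30.0
```

>>> apply_moves([
  {"tx":0,"ty":0,"tz":0,"spin":-0.1},
  {"tx":0,"ty":0,"tz":0,"spin":-0.1},
  {"tx":0,"ty":0,"tz":0,"spin":-0.1},
  {"tx":0,"ty":0,"tz":0,"spin":-0.1},
  {"tx":0,"ty":0,"tz":0,"spin":-0.1},
  {"tx":0,"ty":0,"tz":0,"spin":-0.1},
  {"tx":0,"ty":0,"tz":0,"spin":-0.1},
  {"tx":0,"ty":0,"tz":0,"spin":-0.1},
])

```text
t: 34.8
ee_pos: [656.0, 38.4, 202.9]
orientation: [-2.347, -2.088, 0.0]
ft_force: [-0.2, 0.2, -2.6]
width: 32.8
grasp_force: 30.0
```

```bash
python3 - <<'E'
from h import *
np.set_printoptions(precision=2,suppress=True)
o=ctrl.get_obs(); print(o['ee_pos'],yaw(o),o['ft_force'],o['moment'],o['width'])
im=ctrl.get_image('top'); CT=cal('top'); im2=ctrl.get_image('scene'); CS=cal('scene')
A=cv2.resize(im[150:260,230:450],None,fx=3,fy=3,interpolation=cv2.INTER_CUBIC)[:, :400*2]
B=cv2.resize(im2[130:280,280:480],None,fx=2,fy=2,interpolation=cv2.INTER_CUBIC)
c=np.zeros((600,800,3),np.uint8); c[:330,:660]=A; c[300:600,400:800]=B; save('','p1.png',c)
p=o['ee_pos']+[0,0,14]; y=np.radians(-6.7); d=np.array([-np.sin(y),np.cos(y),0])
E_=[p-160*d,p+160*d]; print('pred ends top',proj('top',E_),'scene',proj('scene',E_))
E
```

```text
[655.98  38.45 202.9 ] -6.7011746612058065 [-0.21  0.19 -2.62] [-0.06  0.06 -0.05] 32.8139241545503
pred ends top [[416.81 176.93]
 [268.85 161.69]] scene [[426.19 184.06]
 [327.74 127.63]]
```

View pics/p1.png

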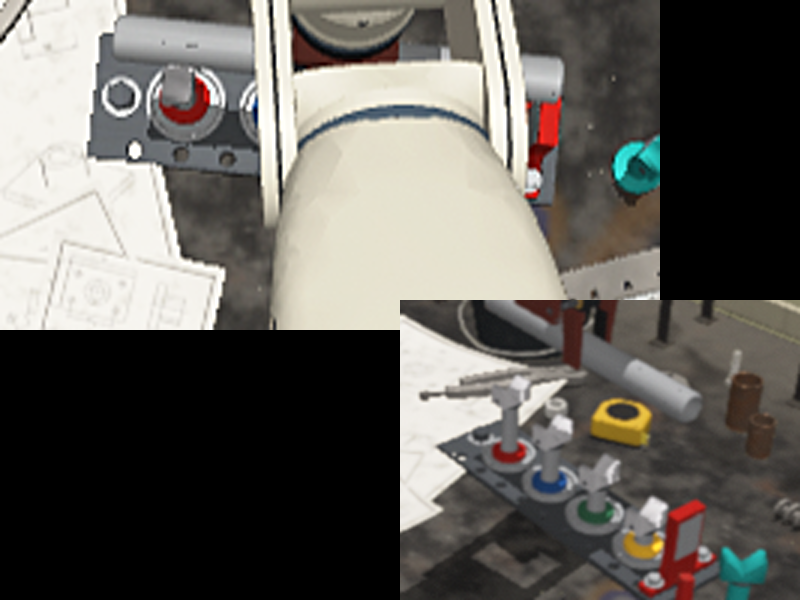

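The pipe ends match the prediction in the top picture to about 1 px, so it is level and in line over the stands. I'll lower it onto the red stand's vee and let it pivot in the grip.

>>> apply_moves([
  {"tx":0,"ty":0,"tz":-0.02,"spin":0},
  {"tx":0,"ty":0,"tz":-0.04,"spin":0},
  {"tx":0,"ty":0,"tz":-0.06,"spin":0},
  {"tx":0,"ty":0,"tz":-0.075,"spin":0},
  {"tx":0,"ty":0,"tz":-0.083,"spin":0},
  {"tx":0,"ty":0,"tz":-0.087,"spin":0},
  {"tx":0,"ty":0,"tz":-0.089,"spin":0},
  {"tx":0,"ty":0,"tz":-0.09,"spin":0},
])

```text
t: 35.7
ee_pos: [656.6, 38.2, 113.5]
orientation: [2.347, 2.087, 0.001]
ft_force: [0.2, 0.5, -2.7]
width: 33.7
grasp_force: 30.0
```

>>> apply_moves([
  {"tx":0,"ty":0,"tz":-0.001,"spin":0},
  {"tx":0,"ty":0,"tz":-0.002,"spin":0},
  {"tx":0,"ty":0,"tz":-0.003,"spin":0},
  {"tx":0,"ty":0,"tz":-0.004,"spin":0},
  {"tx":0,"ty":0,"tz":-0.005,"spin":0},
  {"tx":0,"ty":0,"tz":-0.006,"spin":0},
  {"tx":0,"ty":0,"tz":-0.007,"spin":0},
  {"tx":0,"ty":0,"tz":-0.008,"spin":0},
])

```text
t: 36.5
ee_pos: [656.1, 38.2, 105.0]
orientation: [2.348, 2.087, 0.0]
ft_force: [-0.3, -0.9, -1.1]
width: 33.4
grasp_force: 30.0
```

```bash
python3 - <<'E'
from h import *
np.set_printoptions(precision=2,suppress=True)
o=ctrl.get_obs(); print(o['ee_pos'],yaw(o),o['ft_force'],o['moment'],o['width'])
im2=ctrl.get_image('scene'); save('','p2.png',cv2.resize(im2[150:290,290:460],None,fx=4,fy=4,interpolation=cv2.INTER_CUBIC))
E
```

```text
[656.11  38.17 104.97] -6.726956896154268 [-0.3  -0.86 -1.08] [0.08 0.16 0.02] 33.395219866470555
```

View pics/p2.png

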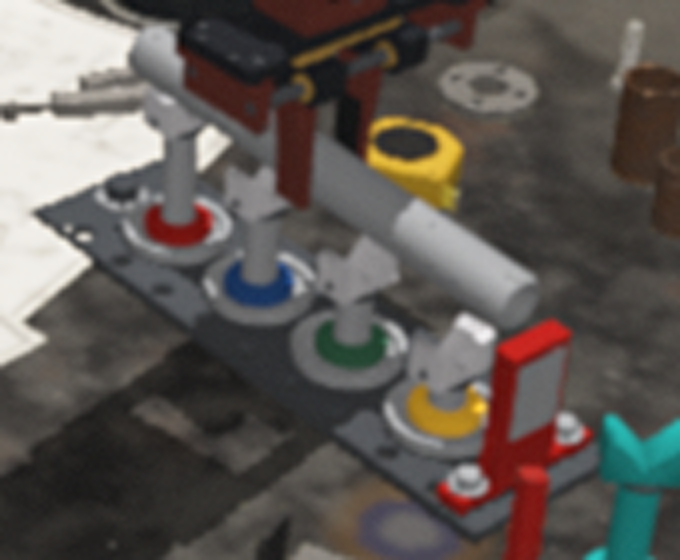

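The pipe is in red's vee (175,105), the stands are upright and the forces are small. It's pivoting, so I'll keep lowering.

>>> apply_moves([
  {"tx":0,"ty":0,"tz":-0.001,"spin":0},
  {"tx":0,"ty":0,"tz":-0.002,"spin":0},
  {"tx":0,"ty":0,"tz":-0.003,"spin":0},
  {"tx":0,"ty":0,"tz":-0.0045,"spin":0},
  {"tx":0,"ty":0,"tz":-0.006,"spin":0},
  {"tx":0,"ty":0,"tz":-0.0075,"spin":0},
  {"tx":0,"ty":0,"tz":-0.009,"spin":0},
  {"tx":0,"ty":0,"tz":-0.01,"spin":0},
])

```text
t: 37.35
ee_pos: [656.0, 38.2, 94.7]
orientation: [-2.348, -2.087, 0.0]
ft_force: [-0.5, -0.6, -1.3]
width: 33.1
grasp_force: 30.0
```

>>> apply_moves([
  {"tx":0,"ty":0,"tz":-0.001,"spin":0},
  {"tx":0,"ty":0,"tz":-0.002,"spin":0},
  {"tx":0,"ty":0,"tz":-0.0025,"spin":0},
  {"tx":0,"ty":0,"tz":-0.003,"spin":0},
  {"tx":0,"ty":0,"tz":-0.0035,"spin":0},
  {"tx":0,"ty":0,"tz":-0.004,"spin":0},
  {"tx":0,"ty":0,"tz":-0.0045,"spin":0},
  {"tx":0,"ty":0,"tz":-0.005,"spin":0},
])

```text
t: 38.15
ee_pos: [656.1, 38.2, 90.1]
orientation: [2.348, 2.087, 0.0]
ft_force: [-0.6, -0.3, 0.8]
width: 33.3
grasp_force: 30.0
```

```bash
python3 - <<'E'
from h import *
np.set_printoptions(precision=2,suppress=True)
o=ctrl.get_obs(); print(o['ee_pos'],yaw(o),o['ft_force'],o['moment'],o['width'])
im2=ctrl.get_image('scene'); save('','p3.png',cv2.resize(im2[150:290,290:460],None,fx=4,fy=4,interpolation=cv2.INTER_CUBIC))
E
```

```text
[656.08  38.19  90.05] -6.722871225398152 [-0.62 -0.3   0.79] [-0.03  0.18  0.01] 33.27267789223988
```

View pics/p3.png

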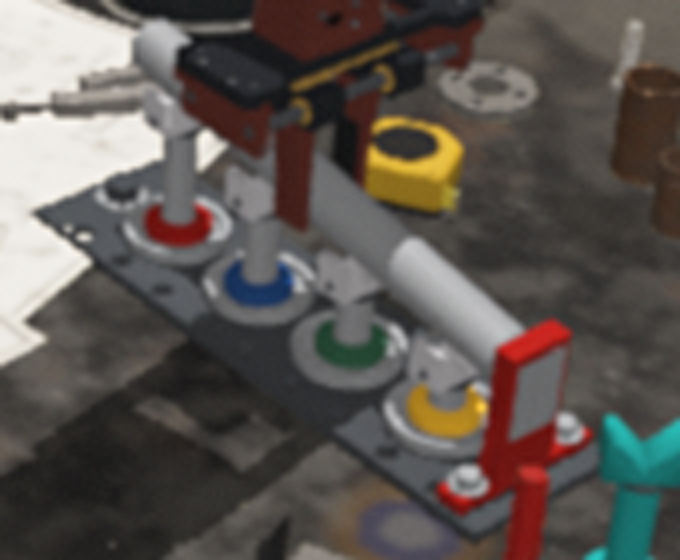

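The pipe is sloped and nearly seated in all four vees, with a small gap at the stop. I'll raise it 2 mm and slide it to the stop by feel.

>>> apply_moves([
  {"tx":0,"ty":0,"tz":0.002,"spin":0},
  {"tx":0,"ty":0,"tz":0.002,"spin":0},
  {"tx":-0.0001,"ty":-0.0005,"tz":0.002,"spin":0},
  {"tx":-0.0001,"ty":-0.001,"tz":0.002,"spin":0},
  {"tx":-0.0002,"ty":-0.0015,"tz":0.002,"spin":0},
  {"tx":-0.0002,"ty":-0.002,"tz":0.002,"spin":0},
  {"tx":-0.0002,"ty":-0.002,"tz":0.002,"spin":0},
  {"tx":-0.0002,"ty":-0.002,"tz":0.002,"spin":0},
])

```text
t: 39.0
ee_pos: [655.8, 36.2, 91.9]
orientation: [-2.348, -2.087, 0.0]
ft_force: [-1.2, 0.2, -2.6]
width: 33.1
grasp_force: 30.0
```

>>> apply_moves([
  {"tx":0,"ty":-0.0005,"tz":0,"spin":0},
  {"tx":-0.0001,"ty":-0.001,"tz":0,"spin":0},
  {"tx":-0.0001,"ty":-0.001,"tz":0,"spin":0},
  {"tx":-0.0001,"ty":-0.001,"tz":0,"spin":0},
  {"tx":-0.0001,"ty":-0.001,"tz":0,"spin":0},
  {"tx":-0.0001,"ty":-0.001,"tz":0,"spin":0},
  {"tx":-0.0001,"ty":-0.001,"tz":0,"spin":0},
  {"tx":-0.0001,"ty":-0.001,"tz":0,"spin":0},
])

```text
t: 39.8
ee_pos: [655.7, 35.2, 91.9]
orientation: [-2.348, -2.087, 0.0]
ft_force: [-0.6, 1.1, -2.2]
width: 33.6
grasp_force: 30.0
```

>>> apply_moves([
  {"tx":0,"ty":-0.0005,"tz":0,"spin":0},
  {"tx":-0.0001,"ty":-0.001,"tz":0,"spin":0},
  {"tx":-0.0001,"ty":-0.001,"tz":0,"spin":0},
  {"tx":-0.0001,"ty":-0.001,"tz":0,"spin":0},
  {"tx":-0.0001,"ty":-0.001,"tz":0,"spin":0},
  {"tx":-0.0001,"ty":-0.001,"tz":0,"spin":0},
  {"tx":-0.0001,"ty":-0.001,"tz":0,"spin":0},
  {"tx":-0.0001,"ty":-0.001,"tz":0,"spin":0},
])

```text
t: 40.6
ee_pos: [655.6, 34.2, 92.0]
orientation: [-2.348, -2.087, 0.0]
ft_force: [0.1, -0.2, -2.4]
width: 33.4
grasp_force: 30.0
```

Not touching yet. I'll go on in 1 mm steps.

>>> apply_moves([
  {"tx":0,"ty":-0.0005,"tz":0,"spin":0},
  {"tx":-0.0001,"ty":-0.001,"tz":0,"spin":0},
  {"tx":-0.0001,"ty":-0.001,"tz":0,"spin":0},
  {"tx":-0.0001,"ty":-0.001,"tz":0,"spin":0},
  {"tx":-0.0001,"ty":-0.001,"tz":0,"spin":0},
  {"tx":-0.0001,"ty":-0.001,"tz":0,"spin":0},
  {"tx":-0.0001,"ty":-0.001,"tz":0,"spin":0},
  {"tx":-0.0001,"ty":-0.001,"tz":0,"spin":0},
])

```text
t: 41.4
ee_pos: [655.5, 33.2, 92.0]
orientation: [-2.348, -2.087, 0.0]
ft_force: [-0.1, -0.0, -3.3]
width: 33.2
grasp_force: 30.0
```

>>> apply_moves([
  {"tx":0,"ty":-0.0005,"tz":0,"spin":0},
  {"tx":-0.0001,"ty":-0.001,"tz":0,"spin":0},
  {"tx":-0.0001,"ty":-0.001,"tz":0,"spin":0},
  {"tx":-0.0001,"ty":-0.001,"tz":0,"spin":0},
  {"tx":-0.0001,"ty":-0.001,"tz":0,"spin":0},
  {"tx":-0.0001,"ty":-0.001,"tz":0,"spin":0},
  {"tx":-0.0001,"ty":-0.001,"tz":0,"spin":0},
  {"tx":-0.0001,"ty":-0.001,"tz":0,"spin":0},
])

```text
t: 42.2
ee_pos: [655.4, 32.2, 92.0]
orientation: [-2.348, -2.087, 0.0]
ft_force: [-0.1, 0.2, -2.4]
width: 33.4
grasp_force: 30.0
```

>>> apply_moves([
  {"tx":0,"ty":-0.0005,"tz":0,"spin":0},
  {"tx":-0.0001,"ty":-0.001,"tz":0,"spin":0},
  {"tx":-0.0001,"ty":-0.001,"tz":0,"spin":0},
  {"tx":-0.0001,"ty":-0.001,"tz":0,"spin":0},
  {"tx":-0.0001,"ty":-0.001,"tz":0,"spin":0},
  {"tx":-0.0001,"ty":-0.001,"tz":0,"spin":0},
  {"tx":-0.0001,"ty":-0.001,"tz":0,"spin":0},
  {"tx":-0.0001,"ty":-0.001,"tz":0,"spin":0},
])

```text
t: 43.0
ee_pos: [655.4, 31.4, 92.0]
orientation: [-2.348, -2.087, -0.0]
ft_force: [-0.8, 3.7, -2.3]
width: 33.8
grasp_force: 30.0
```

>>> apply_moves([
  {"tx":0,"ty":-0.0005,"tz":0,"spin":0},
  {"tx":-0.0001,"ty":-0.001,"tz":0,"spin":0},
  {"tx":-0.0001,"ty":-0.001,"tz":0,"spin":0},
  {"tx":-0.0001,"ty":-0.001,"tz":0,"spin":0},
  {"tx":-0.0001,"ty":-0.001,"tz":0,"spin":0},
  {"tx":-0.0001,"ty":-0.001,"tz":0,"spin":0},
  {"tx":-0.0001,"ty":-0.001,"tz":0,"spin":0},
  {"tx":-0.0001,"ty":-0.001,"tz":0,"spin":0},
])

```text
t: 43.8
ee_pos: [655.5, 31.2, 92.1]
orientation: [-2.348, -2.087, -0.002]
ft_force: [0.7, 6.9, -2.8]
width: 33.7
grasp_force: 30.0
```

```bash
python3 - <<'E'
from h import *
np.set_printoptions(precision=2,suppress=True)
o=ctrl.get_obs(); print(o['ee_pos'],yaw(o),o['ft_force'],o['moment'],o['width'])
im2=ctrl.get_image('scene'); im=ctrl.get_image('top'); C=cal('scene')
c=np.zeros((600,800,3),np.uint8); c[:,:480]=cv2.resize(im2[200:275,380:440],(480,600),interpolation=cv2.INTER_CUBIC); c[:320,480:]=cv2.resize(im[165:205,385:425],(320,320),interpolation=cv2.INTER_CUBIC); save('','p4.png',c)
E
```

```text
[655.53  31.19  92.09] -6.734370242661378 [ 0.72  6.94 -2.75] [ 1.16 -0.04 -0.03] 33.678940163766676
```

View pics/p4.png

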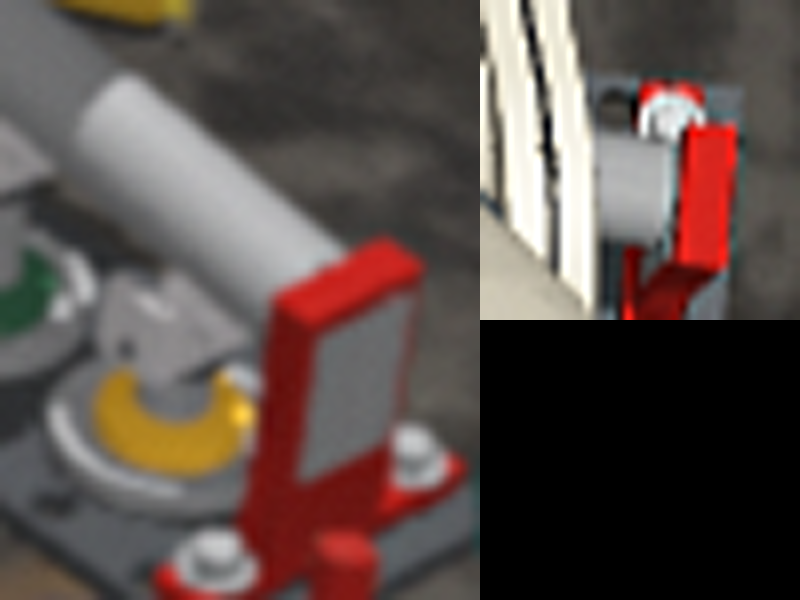

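The low end is against the stop face, with 7 N along the row. I'll ease off 0.8 mm and lower it into the vees.

>>> apply_moves([
  {"tx":0.0001,"ty":0.0008,"tz":0,"spin":0},
  {"tx":0.0001,"ty":0.0008,"tz":-0.0005,"spin":0},
  {"tx":0.0001,"ty":0.0008,"tz":-0.001,"spin":0},
  {"tx":0.0001,"ty":0.0008,"tz":-0.0015,"spin":0},
  {"tx":0.0001,"ty":0.0008,"tz":-0.002,"spin":0},
  {"tx":0.0001,"ty":0.0008,"tz":-0.0025,"spin":0},
  {"tx":0.0001,"ty":0.0008,"tz":-0.0025,"spin":0},
  {"tx":0.0001,"ty":0.0008,"tz":-0.0025,"spin":0},
])

```text
t: 44.7
ee_pos: [655.8, 31.1, 90.1]
orientation: [2.347, 2.087, 0.002]
ft_force: [-1.5, 6.1, 4.0]
width: 33.5
grasp_force: 30.0
```

>>> apply_moves([
  {"tx":0,"ty":0,"tz":-0.0005,"spin":0},
  {"tx":0,"ty":0,"tz":-0.001,"spin":0},
  {"tx":0,"ty":0,"tz":-0.001,"spin":0},
  {"tx":0,"ty":0,"tz":-0.001,"spin":0},
  {"tx":0,"ty":0,"tz":-0.001,"spin":0},
  {"tx":0,"ty":0,"tz":-0.001,"spin":0},
  {"tx":0,"ty":0,"tz":-0.001,"spin":0},
  {"tx":0,"ty":0,"tz":-0.001,"spin":0},
])

```text
t: 45.5
ee_pos: [655.8, 31.1, 88.9]
orientation: [2.347, 2.087, 0.001]
ft_force: [-0.6, 4.7, 3.9]
width: 33.4
grasp_force: 30.0
```

>>> apply_moves([
  {"tx":0,"ty":0.0003,"tz":-0.0005,"spin":0},
  {"tx":0,"ty":0.0003,"tz":-0.001,"spin":0},
  {"tx":0,"ty":0.0003,"tz":-0.001,"spin":0},
  {"tx":0,"ty":0.0003,"tz":-0.001,"spin":0},
  {"tx":0,"ty":0.0003,"tz":-0.001,"spin":0},
  {"tx":0,"ty":0.0003,"tz":-0.001,"spin":0},
  {"tx":0,"ty":0.0003,"tz":-0.001,"spin":0},
  {"tx":0,"ty":0.0003,"tz":-0.001,"spin":0},
])

```text
t: 46.3
ee_pos: [655.0, 31.2, 87.2]
orientation: [-2.348, -2.087, 0.001]
ft_force: [-0.4, -0.3, -1.0]
width: 33.6
grasp_force: 30.0
```

```bash
python3 - <<'E'
from h import *
np.set_printoptions(precision=2,suppress=True)
o=ctrl.get_obs(); print(o['ee_pos'],yaw(o),o['ft_force'],o['moment'],o['width'])
im2=ctrl.get_image('scene'); im=ctrl.get_image('top')
c=np.zeros((600,800,3),np.uint8); c[:,:]=cv2.resize(im2[160:280,300:460],(800,600),interpolation=cv2.INTER_CUBIC); c[:200,600:]=cv2.resize(im[165:205,385:425],(200,200),interpolation=cv2.INTER_CUBIC); save('','p5.png',c)
E
```

```text
[655.05  31.15  87.19] -6.727701199269617 [-0.35 -0.34 -1.03] [0.2  0.1  0.08] 33.56470105070847
```

View pics/p5.png

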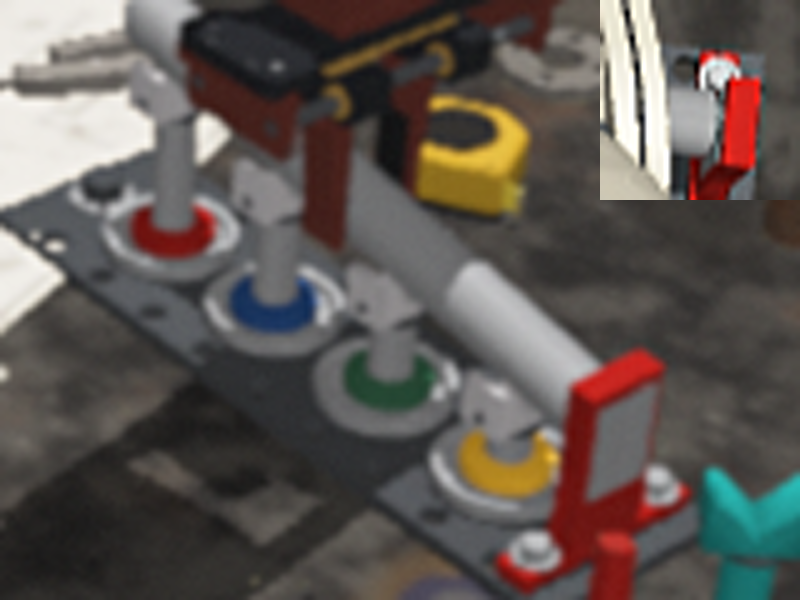

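The pipe is in all four vees, the stands are upright and the low end is at the stop. Forces are small, so I'll release and retreat.

>>> apply_moves([
  {"tx":0,"ty":0,"tz":0,"spin":0},
  {"tx":0,"ty":0,"tz":0,"spin":0},
  {"tx":0,"ty":0,"tz":0,"spin":0},
  {"tx":0,"ty":0,"tz":0,"spin":0},
  {"tx":0,"ty":0,"tz":0,"spin":0},
  {"tx":0,"ty":0,"tz":0,"spin":0},
  {"tx":0,"ty":0,"tz":0.02,"spin":0},
  {"tx":0,"ty":0,"tz":0.06,"spin":0},
], gripper=-1)

```text
t: 47.2
ee_pos: [652.9, 31.2, 144.8]
orientation: [-2.345, -2.084, 0.008]
ft_force: [0.1, -0.8, -0.4]
width: 87.7
grasp_force: 0.0
```

>>> apply_moves([
  {"tx":0,"ty":0,"tz":0.05,"spin":0},
  {"tx":0,"ty":0,"tz":0.1,"spin":0},
  {"tx":-0.05,"ty":0.02,"tz":0.15,"spin":0},
  {"tx":-0.25,"ty":0.2,"tz":0.15,"spin":0},
  {"tx":-0.25,"ty":0.2,"tz":0.15,"spin":0},
  {"tx":-0.25,"ty":0.2,"tz":0.15,"spin":0},
  {"tx":-0.25,"ty":0.2,"tz":0.15,"spin":0},
  {"tx":-0.25,"ty":0.2,"tz":0.15,"spin":0},
])

```text
t: 48.0
ee_pos: [430.7, 208.9, 295.8]
orientation: [2.348, 2.087, 0.001]
ft_force: [0.0, 1.3, -0.1]
width: 87.8
grasp_force: 0.0
```

```bash
python3 - <<'E'
from h import *
np.set_printoptions(precision=2,suppress=True)
o=ctrl.get_obs(); print(o['t'],o['ee_pos'],o['ft_force'])
im2=ctrl.get_image('scene'); im=ctrl.get_image('top')
c=np.zeros((600,800,3),np.uint8); c[:330]=cv2.resize(im2[172:271,300:460],(533,330),interpolation=cv2.INTER_CUBIC)[:, :533] if 0 else np.pad(cv2.resize(im2[160:270,300:460],(480,330),interpolation=cv2.INTER_CUBIC),((0,0),(0,320),(0,0)))
c[:200,480:]=cv2.resize(im2[215:265,380:440],(320,200),interpolation=cv2.INTER_CUBIC)
c[330:]=cv2.resize(im[155:215,250:428],(800,270),interpolation=cv2.INTER_CUBIC); save('','f.png',c)
for n in('top','scene'):
    for r in ctrl.outline_of('pipe',n)[:1]:
        m=r['pixels']; yx=np.argwhere(m); print(n,r['score'],cv2.boxPoints(cv2.minAreaRect(yx[:,::-1].astype(np.float32))))
d=np.array([.1167,.9932]); c1=np.array([642.5,-77.1]); P=[[*(c1+s*d),78.7+.2*s] for s in(-44.7,269)]
print('expected axis ends',proj('top',P),proj('scene',P))
E
```

```text
48.0 [430.67 208.85 295.77] [ 0.01  1.32 -0.14]
top 0.73 [[275.14 179.1 ]
 [277.15 164.79]
 [408.8  183.3 ]
 [406.79 197.61]]
scene 0.83 [[322.13 165.27]
 [332.46 153.88]
 [421.43 234.61]
 [411.1  246.  ]]
expected axis ends [[405.65 189.79]
 [275.81 170.83]] [[418.24 242.  ]
 [328.77 160.09]]
```

View pics/f.png

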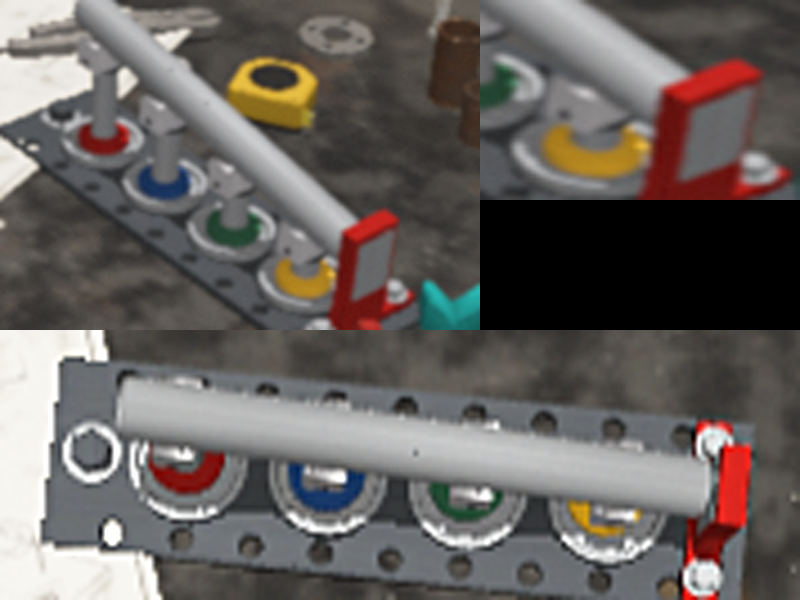

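The pipe lies in all four vees and slopes down to the stop, at top (408,190) against a face at about (410,192). I've now viewed 15 pictures, one over the limit of 14, so I'll check the stop gap numerically, without viewing any more, from a wrist camera view above it.

>>> apply_moves([
  {"tx":0.214,"ty":-0.399,"tz":0,"spin":0},
  {"tx":0.214,"ty":-0.399,"tz":0,"spin":0},
  {"tx":0.214,"ty":-0.399,"tz":0,"spin":0},
  {"tx":0.214,"ty":-0.399,"tz":0,"spin":0},
  {"tx":0.214,"ty":-0.399,"tz":0,"spin":0},
  {"tx":0.214,"ty":-0.399,"tz":0,"spin":0},
  {"tx":0.214,"ty":-0.399,"tz":0,"spin":0},
  {"tx":0.214,"ty":-0.399,"tz":0,"spin":0},
])

```text
t: 49.0
ee_pos: [622.3, -148.8, 295.0]
orientation: [2.35, 2.084, -0.0]
ft_force: [0.2, -0.2, 0.7]
width: 87.9
grasp_force: 0.0
```

>>> apply_moves([
  {"tx":0.026,"ty":-0.048,"tz":0,"spin":0},
  {"tx":0.026,"ty":-0.048,"tz":-0.03,"spin":0},
  {"tx":0.026,"ty":-0.048,"tz":-0.07,"spin":0},
  {"tx":0.026,"ty":-0.048,"tz":-0.1,"spin":0},
  {"tx":0.026,"ty":-0.048,"tz":-0.1,"spin":0},
  {"tx":0.026,"ty":-0.048,"tz":-0.1,"spin":0},
  {"tx":0.026,"ty":-0.048,"tz":-0.1,"spin":0},
  {"tx":0.026,"ty":-0.048,"tz":-0.1,"spin":0},
])

```text
t: 49.8
ee_pos: [648.6, -193.1, 197.7]
orientation: [2.346, 2.085, 0.003]
ft_force: [0.3, 0.0, -0.6]
width: 87.9
grasp_force: 0.0
```

```bash
python3 - <<'E'
from h import *
np.set_printoptions(precision=1,suppress=True,linewidth=150)
o,C,im,D,M=look('w9',['pipe','stop','stand_yellow']); print(o['t'],o['ee_pos'],yaw(o),'cam',-C[1].T@C[2])
d=np.array([.1167,.9932]); c1=np.array([642.5,-77.1])
for s in range(-66,-29,2):
    uv=proj('',[*(c1+s*d),86],C)[0]; print(s,uv,im[int(round(uv[1])),int(round(uv[0]))])
for n in M:
    for s,m in M[n][:2]:
        yx=np.argwhere(m); print(n,round(s,2),yx.min(0)[::-1],yx.max(0)[::-1])
E
```

```text
49.8 [ 648.6 -193.1  197.7] -6.73377649517911 cam [ 656.4 -127.5  360.1]
-66 [288.1 154.7] [235 186 187]
-64 [288.1 151.5] [254 106 100]
-62 [288.  148.3] [253 109 103]
-60 [287.9 145.1] [254 110 105]
-58 [287.9 141.9] [254 112 106]
-56 [287.8 138.7] [254 113 108]
-54 [287.8 135.5] [254 116 110]
-52 [287.7 132.2] [254 117 112]
-50 [287.6 129. ] [230 116 114]
-48 [287.6 125.7] [229 228 230]
-46 [287.5 122.4] [247 246 247]
-44 [287.4 119.1] [246 245 246]
-42 [287.4 115.8] [245 245 246]
-40 [287.3 112.5] [245 246 246]
-38 [287.2 109.2] [246 246 247]
-36 [287.2 105.8] [245 246 246]
-34 [287.1 102.5] [245 246 247]
-32 [287.1  99.1] [246 247 247]
-30 [287.   95.7] [246 247 247]
pipe 0.62 [261   0] [317 126]
pipe 0.27 [256  30] [326  75]
stop 0.67 [228 124] [358 155]
stand_yellow 0.58 [257  30] [325  77]
```

```bash
python3 - <<'E'
from h import *
o,C,im,D,M=pickle.load(open('w9.pkl','rb'))
for r in range(118,135): print(r,[im[r,c].tolist() for c in (250,280,288,296)])
E
```

```text
118 [[171, 172, 178], [245, 244, 245], [247, 246, 247], [247, 247, 248]]
119 [[175, 173, 180], [245, 245, 245], [246, 246, 246], [247, 247, 247]]
120 [[175, 173, 179], [245, 245, 245], [247, 246, 247], [247, 247, 247]]
121 [[173, 170, 176], [245, 244, 245], [246, 246, 246], [247, 247, 248]]
122 [[173, 171, 178], [245, 245, 246], [247, 246, 247], [248, 247, 248]]
123 [[174, 171, 178], [245, 245, 246], [246, 246, 247], [248, 247, 248]]
124 [[168, 166, 171], [240, 240, 241], [245, 244, 245], [227, 225, 226]]
125 [[161, 147, 150], [229, 227, 229], [236, 235, 237], [216, 214, 215]]
126 [[246, 247, 248], [218, 216, 218], [229, 228, 230], [228, 227, 228]]
127 [[255, 255, 255], [226, 221, 221], [249, 254, 255], [250, 255, 255]]
128 [[255, 255, 255], [236, 215, 214], [238, 239, 241], [246, 245, 246]]
129 [[248, 235, 236], [242, 156, 154], [230, 116, 114], [236, 134, 131]]
130 [[242, 111, 107], [250, 106, 101], [252, 103, 99], [229, 93, 91]]
131 [[250, 94, 90], [253, 109, 106], [254, 113, 108], [248, 106, 101]]
132 [[253, 100, 95], [254, 114, 109], [254, 117, 112], [255, 117, 111]]
133 [[252, 100, 94], [254, 116, 109], [254, 117, 110], [254, 117, 111]]
134 [[252, 99, 95], [254, 115, 109], [254, 116, 110], [254, 116, 111]]
```

The red of the stop top meets the pipe end with no dark gap. What gap there may be is about 1 mm or less, and the robot is clear of everything. I'm handing in.

```bash
python3 -c "
from workcell import ctrl
print(ctrl.close_job())"
```

```text
the job is handed in; nothing more can be done
None
```

I've handed the job in at about 50 s: the four V-stands are upright in the cups from yellow at the stop to red at the far end, and the pipe is released in their vees, sloping down to within about 1 mm of the stop's face or touching it; I viewed 15 pictures, one over the limit of 14.

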